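# Shut down the bearing press and clear its catch tray

## Task

The batch is pressed, so make the bearing press safe and empty it: wind the pressure regulator right back anticlockwise to its stop, then slide the ram lock fully in, away from you, to its end stop. Only when the ram is locked may you touch the finished wheels: move every one from the catch tray into the grey tote, in a single layer with none on top of another, and leave the other things on the bench where they are.

Things in the scene. Friction and masses are not known exactly. Their poses are not given: they have to be found in the camera images.
- press: yellow air-powered bearing press, fixed. Origin on the bench; x from its front (robot side) to its back, y along the ram, z up. Bed, cylinder and anvil tower fill x 0 to 0.13, y -0.41 to 0.23, 150 mm high; in front of them the grey control console: x -0.20 to -0.01, y -0.265 to -0.105, top 100 mm high, and beside it the catch tray
- tray_floor (a point): centre of the catch tray's floor (4 mm above the bench); the tray is steel, inside 182 mm along the press's x and 282 mm along its y, rim 16 mm above the bench; a sheet ramp 90 mm wide comes down from the press near the middle of its back edge
- regulator (a joint): angle of the pressure regulator cap (rad), 0 at its anticlockwise end stop (no pressure), growing clockwise seen from above, up to 4.2; needs about 0.05 N m and stays where it is left
- regulator_top (a point): centre of the top of the regulator cap: round fluted black cap with vertical axis, 44 mm across and 34 mm high, on the console, 80 mm from the ram lock's line; its underside is 113 mm above the bench; clear all round for the fingers
- ram_lock (a joint): travel of the ram lock (m), 0 drawn out, 0.07 fully in at its end stop (ram locked); it slides along the press's +x, away from the robot; needs about 3 N and stays where it is left
- ram_lock_grip (a point): centre of the top of the ram lock's black grip: upright block 30 mm along the slide, 18 mm across it, 38 mm high (its top 149 mm above the bench), standing on a flat steel bolt between two low rails on the console
- tote: loose grey open tote, 310 x 190 x 60 mm outside, walls and floor 5 mm; origin under the centre of its floor, x along its length, z up; stands beside the catch tray on the robot's left; 0.9 kg
- wheel0_center (a point): centre of a finished skate wheel, white with a bearing in each face: 60 mm across, 44 mm thick, about 0.13 kg, starting flat on its face in the catch tray (centre 26 mm above the bench); z is the wheel's axle axis; None throughout if this wheel is absent
- wheel1_center (a point): centre of a finished skate wheel, white with a bearing in each face: 60 mm across, 44 mm thick, about 0.13 kg, starting flat on its face in the catch tray (centre 26 mm above the bench); z is the wheel's axle axis; None throughout if this wheel is absent
- wheel2_center (a point): centre of a finished skate wheel, white with a bearing in each face: 60 mm across, 44 mm thick, about 0.13 kg, starting flat on its face in the catch tray (centre 26 mm above the bench); z is the wheel's axle axis; None throughout if this wheel is absent
- wheel3_center (a point): centre of a finished skate wheel, white with a bearing in each face: 60 mm across, 44 mm thick, about 0.13 kg, starting flat on its face in the catch tray (centre 26 mm above the bench); z is the wheel's axle axis; None throughout if this wheel is absent
- wheel4_center (a point): centre of a finished skate wheel, white with a bearing in each face: 60 mm across, 44 mm thick, about 0.13 kg, starting flat on its face in the catch tray (centre 26 mm above the bench); z is the wheel's axle axis; None throughout if this wheel is absent
- wheel5_center (a point): centre of a finished skate wheel, white with a bearing in each face: 60 mm across, 44 mm thick, about 0.13 kg, starting flat on its face in the catch tray (centre 26 mm above the bench); z is the wheel's axle axis; None throughout if this wheel is absent
- hanger_a: bystander: bare aluminium truck hanger, 136 mm long
- hanger_b: bystander: a second bare aluminium truck hanger, 136 mm long
- bowl: bystander: white bowl of black speed rings, 116 mm across, 50 mm high, in front of the press
- chock: bystander: black silicone wheel chock with a V top, 120 x 70 mm, about 50 mm high, in front of the catch tray
- hex_key: bystander: T-handle hex key lying on the bench, 155 mm long
- bearing_tin: bystander: plain steel tin, 72 mm across, 75 mm high
Mind the look-alikes: they are no part of the job. What is shaped like the part that bears wheel1_center but pink is not meant.

How it is judged (in metres and radians):
On the way, in this order (a step that is already met when the one before it is completed fails the run):
1. the regulator is wound back anticlockwise to its stop (value of joint regulator below 0.1 rad), for 0.2 s.
2. then the ram lock is slid in to its end stop (value of joint regulator below 0.1 rad and value of joint ram_lock above 0.066 m), for 0.2 s.
At the end, for the whole second after the job is handed in: The regulator is within 0.1 rad of its anticlockwise stop, the ram lock within 4 mm of its end stop, and every wheel lies at rest in the tote in a single layer (its centre 15 to 55 mm above the tote's underside), the tote standing flat (all of step 2 and angle between tote's own z axis and vertical below 0.1 rad and x of wheel0_center in the frame of tote between -0.125 and 0.125 m and y of wheel0_center in the frame of tote between -0.08 and 0.08 m and z of wheel0_center in the frame of tote between 0.015 and 0.055 m and linear speed of each of wheel0, wheel1, wheel2, wheel3, wheel4, wheel5 below 0.02 m/s and x of wheel1_center in the frame of tote between -0.125 and 0.125 m and y of wheel1_center in the frame of tote between -0.08 and 0.08 m and z of wheel1_center in the frame of tote between 0.015 and 0.055 m and x of wheel2_center in the frame of tote between -0.125 and 0.125 m and y of wheel2_center in the frame of tote between -0.08 and 0.08 m and z of wheel2_center in the frame of tote between 0.015 and 0.055 m and x of wheel3_center in the frame of tote between -0.125 and 0.125 m and y of wheel3_center in the frame of tote between -0.08 and 0.08 m and z of wheel3_center in the frame of tote between 0.015 and 0.055 m and x of wheel4_center in the frame of tote between -0.125 and 0.125 m and y of wheel4_center in the frame of tote between -0.08 and 0.08 m and z of wheel4_center in the frame of tote between 0.015 and 0.055 m and x of wheel5_center in the frame of tote between -0.125 and 0.125 m and y of wheel5_center in the frame of tote between -0.08 and 0.08 m and z of wheel5_center in the frame of tote between 0.015 and 0.055 m); the robot touches nothing.
It fails at once if a wheel is touched by the fingers before the ram is locked (value of joint ram_lock below 0.06 m and (contact force between the fingers and wheel0 above 1 N or contact force between the fingers and wheel1 above 1 N or contact force between the fingers and wheel2 above 1 N or contact force between the fingers and wheel3 above 1 N or contact force between the fingers and wheel4 above 1 N or contact force between the fingers and wheel5 above 1 N)).
It fails at once if another thing on the bench is shifted more than 50 mm (distance of any of hanger_a, hanger_b, bowl, chock, hex_key, bearing_tin from where it was at the start of the episode above 0.05 m).
Of wheel0, wheel1, wheel2, wheel3, wheel4, wheel5 only 4 to 6 are there at a start; the rules pass over those that are not, and their reading is None.
At some moment in a run one of wheel0, wheel1, wheel2, wheel3, wheel4, wheel5 may be knocked a few centimetres aside while the robot is not near it.
Once in a run the grip may slacken for a moment while it holds something.
It also fails if it takes over 210 s, if anything falls off the work surface, if the arm or the gripper's body presses on something with over 40 N, if the wrist force passes 120 N, or if a joint passes its speed limit or range.

## Robot

A 6-joint arm with a two-finger parallel gripper is mounted at the origin on the work surface. World frame = base frame: x ahead of the robot, y to its left, z up, the work surface at z = 0. Lengths are in mm, angles in rad, forces in N, time in s.
With the tool pointing down it reaches from about 250 to 775 mm from the base axis. Payload 4 kg.
Tool frame: the origin (TCP) lies between the finger pads; the fingertips stand 19 mm ahead of it and the grasp point (between the pads) is the TCP (robot.tip_extent is the distance from the TCP to the fingertips, in mm); z points along the fingers, y is the direction in which the jaws open and shut (so a half turn about z gives the same grasp; the last joint's range is limited). The gripper opens to 94 mm and grips with 3 to 60 N. Pads are 16 mm wide; open, the fingers measure 119 mm over their backs; the gripper's body (75 mm by 177 mm) begins 78 mm behind the grasp point.
Start: joints at [-1.272, 0.087, 1.371, -0, 1.684, -0.103], TCP at [215.09, -506.216, 224.506] pointing down, gripper open.
Joint ranges: [-3.1, 3.1], [-0.76, 2.03], [0.27, 2.55], [-1.08, 4.22], [0.17, 2.65], [-2.57, 2.57]. Speed limits (rad/s): [2.79, 2.79, 3.14, 3.14, 3.14, 3.14].

## Interface

Orientations are given as a rotation vector (axis times angle).
In Python, from plant import robot, imaging, models gives the robot as it stands. The module is installed in compiled form; this text tells all that it offers.
- The arm moves only by the tool servo_tool, never from a script. Its argument "moves" is a list of rows, each a list of 3 entries, a list of its own where there are three numbers: the shift along the tool's x, y, z scaled (see below), then the turn, a rotation vector about the tool's x, y, z scaled (see below), then the gripper command: -1 is shut, 1 is fully open, values between are in proportion. A call has 1 to 20 rows; each row shifts and turns the commanded pose from where the row before left it, along the tool's axes as they then stand; what a row does not reach is not made up. The controller multiplies each number of a shift by 0.04 m and each number of a turn by 60 degrees. A row lasts 1/10 s, in which the tool goes at most 50 mm and 8.59 degrees, less where a joint would pass 70% of its speed; a pose out of reach is approached as far as the arm can. A call with a number of a shift or a turn outside -1 to 1 is refused whole. A call with a gripper value outside its range is refused whole. The fingers move at their own pace and stop on an object; "newtons" is the grip in N (left out, the last holds). Time passes only in rows, so rows that do not move let the fingers close. It gives the time, the measured TCP pose, the force and the opening at its end, in the units of the state.
- robot.read_state(): the state, without advancing time (a new reading comes with each control period).
- imaging.read_camera(name): name is "scene" or "top"; returns the picture (480x640x3 uint8, red, green, blue); there is no depth.
- imaging.camera_info(name): a dict with "fx", "fy", "cx", "cy" (pixels), "R" (3x3) and "t" (3): a world point X has camera coordinates R X + t. Camera axes: x right, y down, z forward; pixel columns grow to the right and rows downward; lengths in mm; the calibration is good to about 2 mm. A picture is of the moment at which its call begins. camera_info takes no time and is no camera call.
- robot.finish_job(): hands the job in, once; it reports no verdict.
Trained networks look in the newest picture that a camera, given by its name, has taken for a name from the list of things; names that differ only in an ending like _2 or _b are one class to them, and where a whole thing is asked for, a point or a joint stands for the part that bears it (a point fixed in the world has none). Each returns a list of dicts, best first, with "confidence" (0 to 1); they miss things now and then, are a little off and sometimes report something else, mostly with a low value. They report only what shows in the picture. A call takes as long as a camera call. They do not tell look-alikes from the thing itself.
- models.find_in(camera, thing): "centre" ([column, row] as shares, 0 to 1, of the picture: columns of its width, rows of its height, amid what is visible of it).
- models.cut_out(camera, thing): "region" (480x640 bool, what is visible of it) and "centre" ([column, row] as shares, 0 to 1, of the picture: columns of its width, rows of its height, amid what is visible of it).
The state is a dict: "t": time; "joint_pos": joint angles; "dq": joint speeds; "effort": joint torques, N m; "eef_pos": TCP position; "orientation": TCP orientation; "wrist_force": force on the tool from outside, world axes, zero at the start; "ft_torque": the same for the moment, N m; "gripper_width": opening from 0.0 (shut) to 1.0 (fully open).
Only numpy, scipy, OpenCV 4.12 (cv2) and the standard library are available. Lean on these libraries where they do the work, as an engineer would, in place of code of your own. Each camera call takes 0.05 s, during which the arm holds its last target.

## Working session

There is one attempt and no reset: what is moved stays moved. The work goes in short steps, Python scripts to look and compute and a tool call to move; the robot and the scene stay as the last step left them, time stands still between calls to the robot, and variables do not carry over. Pictures are saved under pics/ and viewed, and the job is handed in when it is done.

Besides the shell and the picture viewer there is one more tool, called after "Call:" by a JSON object that holds its "fn" and its "kwargs", one argument or row to a line. servo_tool: Moves the arm, as the interface text tells. Its arguments: {"type":"object","properties":{"moves":{"type":"array","items":{"type":"array"}},"newtons":{"type":"number"}},"required":["moves"]}

```bash
mkdir -p pics; python3 - <<'E'
from plant import robot, imaging, models
import cv2
for c in ("scene","top"):
    cv2.imwrite(f"pics/{c}0.png",imaging.read_camera(c)[:,:,::-1])
    i=imaging.camera_info(c);print(c,i)
print(robot.read_state())
for th in ["regulator_top","ram_lock_grip","tote","wheel0_center","press","bowl","chock"]:
    for c in ("scene","top"):
        print(th,c,[(round(d["confidence"],2),[round(d["centre"][0]*640),round(d["centre"][1]*480)]) for d in models.find_in(c,th)])
E
```

```text
scene {'fx': 513.648053964587, 'fy': 513.648053964587, 'cx': 323.26734715241116, 'cy': 245.7547350374653, 'R': array([[ 0.03138826,  0.9993846 ,  0.01565857],
       [ 0.54123065, -0.0038239 , -0.84086548],
       [-0.84028814,  0.0348682 , -0.5410176 ]]), 't': array([ -38.40898883, -184.01581284, 2003.77405906])}
top {'fx': 585.7628100318084, 'fy': 585.7628100318084, 'cx': 313.93810569587157, 'cy': 238.37131137668948, 'R': array([[ 0.02605263, -0.9996574 , -0.00251705],
       [-0.98581302, -0.02527402, -0.16593349],
       [ 0.16581302,  0.00680435, -0.98613373]]), 't': array([   8.38038101,  516.17112267, 1518.72131701])}
{'t': 0.1, 'joint_pos': array([-1.27208744e+00,  8.79115787e-02,  1.37209117e+00, -8.90263521e-06,
        1.68363640e+00, -1.03126349e-01]), 'dq': array([-0.00090427, -0.00197237, -0.00355159,  0.001359  ,  0.00038101,
       -0.00106986]), 'effort': array([ 2.59180058e-03, -3.41254342e+01, -3.03300548e+01,  7.22238561e-02,
        3.05058213e-02, -9.90691569e-05]), 'eef_pos': array([ 214.95146185, -505.75119016,  223.41061243]), 'orientation': array([-3.07640134e+00, -6.26555335e-01,  3.27479469e-04]), 'wrist_force': array([0.15523392, 0.39036888, 0.83639324]), 'ft_torque': array([-0.00532049,  0.00632911, -0.02801713]), 'gripper_width': 0.9970176461673188}
regulator_top scene [(0.77, [193, 246])]
regulator_top top [(0.52, [465, 233])]
ram_lock_grip scene [(0.93, [217, 265])]
ram_lock_grip top [(0.65, [433, 203]), (0.48, [106, 235]), (0.27, [464, 235])]
tote scene [(0.78, [407, 270])]
tote top [(0.97, [217, 246]), (0.58, [429, 202])]
wheel0_center scene [(0.73, [270, 268])]
wheel0_center top [(0.9, [377, 246])]
press scene [(0.6, [194, 246])]
press top [(0.97, [399, 186]), (0.49, [530, 237])]
bowl scene [(0.89, [237, 240])]
bowl top [(0.69, [424, 287])]
chock scene [(0.92, [308, 252]), (0.54, [162, 240])]
chock top [(0.58, [337, 284]), (0.23, [400, 185])]
```

View pics/scene0.png

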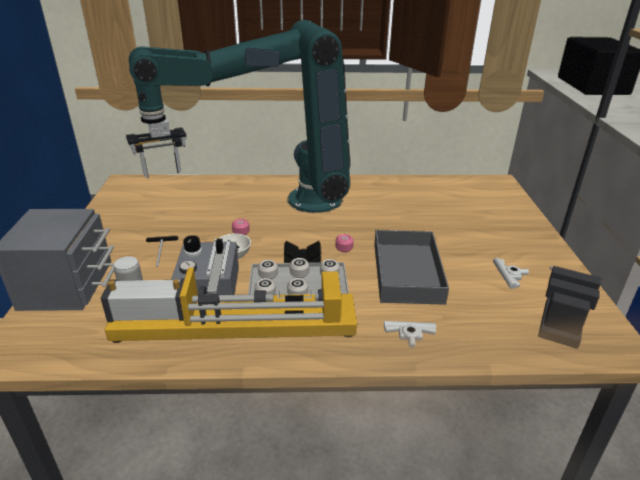

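View pics/top0.png

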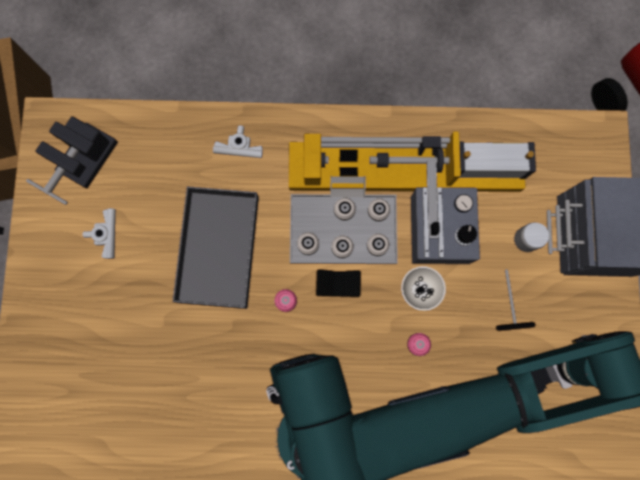

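```bash
python3 - <<'E'
import cv2
a=cv2.imread("pics/top0.png")[170:320,130:500]
cv2.imwrite("pics/topc.png",cv2.resize(a,None,fx=2.15,fy=2.15,interpolation=cv2.INTER_CUBIC))
a=cv2.imread("pics/scene0.png")[190:320,140:480]
cv2.imwrite("pics/scenec.png",cv2.resize(a,None,fx=2.3,fy=2.3,interpolation=cv2.INTER_CUBIC))
E
```

```text
(no output)
```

View pics/topc.png

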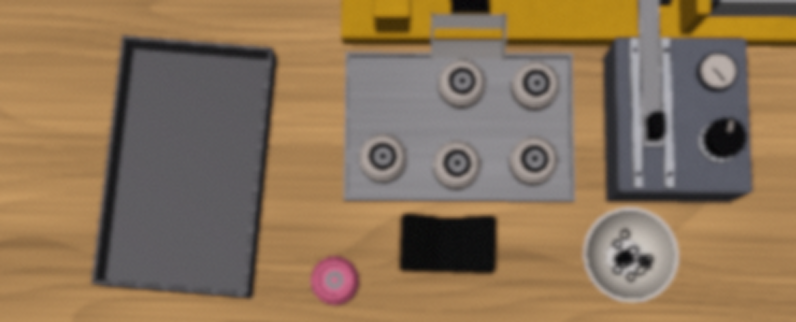

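View pics/scenec.png

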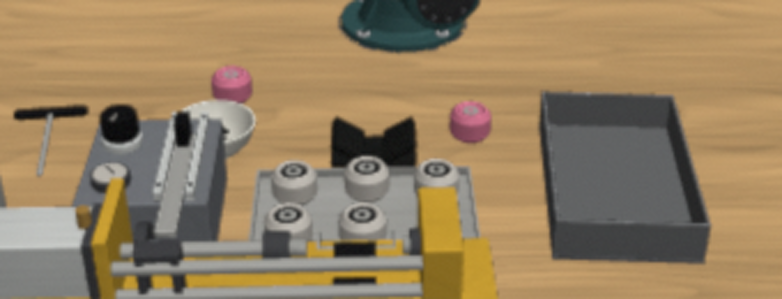

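The pictures show five white wheels in the tray: top pixels (345,208), (379,209), (308,243), (343,246) and (378,244). The cap is at (466,235), the lock grip at (434,228) and the tote at about (217,247). The pink wheels are look-alikes.

```bash
cat > h.py <<'E'
from plant import robot, imaging, models
import numpy as np, cv2
from scipy.spatial.transform import Rotation as Rot
def onplane(c,uv,z):
    i=imaging.camera_info(c);R=np.array(i["R"]);t=np.array(i["t"])
    d=R.T@np.array([(uv[0]-i["cx"])/i["fx"],(uv[1]-i["cy"])/i["fy"],1.]);C=-R.T@t
    return C+d*(z-C[2])/d[2]
def proj(c,X):
    i=imaging.camera_info(c);p=np.array(i["R"])@np.array(X)+i["t"]
    return np.array([i["fx"]*p[0]/p[2]+i["cx"],i["fy"]*p[1]/p[2]+i["cy"]])
def st():
    s=robot.read_state();R=Rot.from_rotvec(s["orientation"]).as_matrix()
    print("t",round(s["t"],2),"pos",s["eef_pos"].round(1),"x",R[:,0].round(3),"y",R[:,1].round(3),"z",R[:,2].round(3),"q",s["joint_pos"].round(3),"F",s["wrist_force"].round(1),"w",round(s["gripper_width"]*94,1))
    return s,R
E
python3 - <<'E'
from h import *
C=lambda x,y:(130+x/2.15,170+y/2.15)
S=lambda x,y:(140+x/2.3,190+y/2.3)
print("cap",onplane("top",C(724,138),147).round(1),onplane("scene",S(120,110),147).round(1))
print("grip",onplane("top",C(656,119),149).round(1),onplane("scene",S(182,116),149).round(1))
for n,p in {"c_nr":(751,192),"c_nl":(609,197),"c_fl":(617,40),"c_fr":(744,40)}.items(): print(n,onplane("top",C(*p),100).round(1))
for p in [(346,55),(571,55),(573,200),(346,200)]: print("tray",onplane("top",C(*p),16).round(1))
for p in [(462,81),(537,82),(382,156),(457,162),(534,158)]: print("wheel",onplane("top",C(*p),48).round(1))
for p in [(293,169),(366,165),(437,169),(289,216),(363,217)]: print("wheelS",onplane("scene",S(*p),48).round(1))
for p in [(122,38),(275,50),(252,297),(95,282)]: print("tote",onplane("top",C(*p),60).round(1))
for p in [(401,214),(496,215),(494,272),(402,270)]: print("chock",onplane("top",C(*p),50).round(1))
print("bowl",onplane("top",C(632,255),50).round(1)); st()
E
```

```text
cap [ 518.6 -358.8  147. ] [ 523.9 -356.1  147. ]
grip [ 538.6 -279.9  149. ] [ 541.6 -276.8  149. ]
c_nr [ 462.9 -401.8  100. ]
c_nl [ 452.6 -233.4  100. ]
c_fl [ 644.5 -243.5  100. ]
c_fr [ 648.4 -397.1  100. ]
tray [637.9  88.2  16. ]
tray [ 645.2 -199.1   16. ]
tray [ 458.7 -202.2   16. ]
tray [451.4  82.1  16. ]
wheel [600.5 -59.1  48. ]
wheel [ 601.6 -152.6   48. ]
wheel [503.3  38.   48. ]
wheel [498.1 -54.7  48. ]
wheel [ 505.6 -149.6   48. ]
wheelS [ 511.9 -146.3   48. ]
wheelS [503.5 -51.2  48. ]
wheelS [513.5  41.9  48. ]
wheelS [ 613.6 -145.1   48. ]
wheelS [616.6 -53.9  48. ]
tote [641.8 365.7  60. ]
tote [631.3 174.5  60. ]
tote [325.6 189.3  60. ]
tote [338.7 379.4  60. ]
chock [431.7  12.7  50. ]
chock [ 433.5 -103.5   50. ]
chock [ 363.8 -101.9   50. ]
chock [363.4   9.8  50. ]
bowl [ 388.8 -269.5   50. ]
t 0.8 pos [ 215.1 -506.2  224.5] x [ 0.92   0.391 -0.   ] y [ 0.391 -0.92   0.   ] z [ 0. -0. -1.] q [-1.272  0.087  1.371  0.     1.684 -0.103] F [0.  0.  0.4] w 93.7
```

Call:
{"fn": "servo_tool", "kwargs": {
  "moves": [
    [[0.94,-0.05,0],[0,0,0],1],
    [[0.94,-0.05,0],[0,0,0],1],
    [[0.94,-0.05,0],[0,0,0],1],
    [[0.94,-0.05,0],[0,0,0],1],
    [[0.94,-0.05,0],[0,0,0],1],
    [[0.94,-0.05,0],[0,0,0],1],
    [[0.94,-0.05,0],[0,0,0],1],
    [[0.94,-0.05,0],[0,0,0],1],
    [[0.94,-0.05,0],[0,0,0],1],
    [[0,0,0],[0,0,0.14],1],
    [[0,0,0],[0,0,0.14],1],
    [[0,0,0],[0,0,0.14],1],
    [[0,0,0],[0,0,0.14],1],
    [[0,0,0],[0,0,0.14],1],
    [[0,0,0],[0,0,0.14],1],
    [[0,0,0],[0,0,0.14],1],
    [[0,0,0],[0,0,0.14],1],
    [[0,0,0],[0,0,0.14],1],
    [[0,0,0],[0,0,0.14],1],
    [[0,0,0],[0,0,0.14],1]
  ],
  "newtons": 15
}}

```text
t: 2.8
eef_pos: [519.5, -357.3, 224.4]
orientation: [2.578, -1.796, -0.0]
wrist_force: [0.1, 0.5, 0.0]
gripper_width: 0.999
```

```bash
cat > to.py <<'E'
# usage: to.py x y z  -> needed shift in tool units (1=40mm)
import sys
from h import *
s,R=st()
d=R.T@(np.array(list(map(float,sys.argv[1:4])))-s["eef_pos"])
print("shift mm",d.round(1),"units",(d/40).round(3), "phi deg",round(np.degrees(np.arctan2(R[1,0],R[0,0])),2))
E
python3 to.py 521 -357.5 139; python3 - <<'E'
from h import *
cv2.imwrite("pics/s1.png",cv2.resize(imaging.read_camera("scene")[130:310,120:360,::-1],None,fx=3,fy=3))
E
```

```text
t 2.8 pos [ 519.5 -357.3  224.4] x [ 0.347 -0.938 -0.   ] y [-0.938 -0.347  0.   ] z [-0.  0. -1.] q [-0.692  0.268  1.162 -0.     1.712  2.095] F [0.1 0.5 0. ] w 93.9
shift mm [ 0.7 -1.3 85.4] units [ 0.017 -0.033  2.135] phi deg -69.73
```

View pics/s1.png

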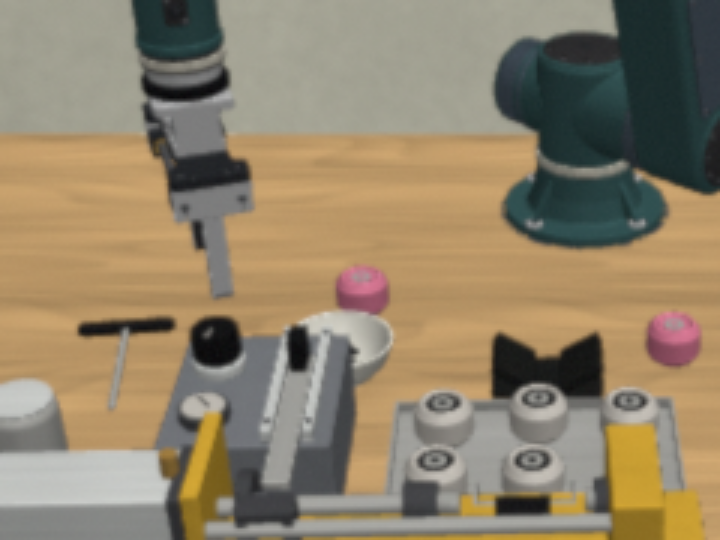

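The open jaws are centred above the cap, which is at about (215,340) in this crop. Next I descend and close.

Call:
{"fn": "servo_tool", "kwargs": {
  "moves": [
    [[0.02,-0.03,0.5],[0,0,0.14],1],
    [[0,0,0.5],[0,0,0.14],1],
    [[0,0,0.5],[0,0,0],1],
    [[0,0,0.5],[0,0,0],1],
    [[0,0,0.13],[0,0,0],1],
    [[0,0,0],[0,0,0],-1],
    [[0,0,0],[0,0,0],-1],
    [[0,0,0],[0,0,0],-1],
    [[0,0,0],[0,0,0],-1],
    [[0,0,0],[0,0,0],-1],
    [[0,0,0],[0,0,0],-1]
  ],
  "newtons": 15
}}

```text
t: 3.95
eef_pos: [521.1, -357.8, 139.8]
orientation: [-2.294, 2.146, -0.001]
wrist_force: [-0.3, 0.2, 0.5]
gripper_width: 0.529
```

```bash
python3 -c "
from h import *
s,R=st();print(s['ft_torque'])"
```

```text
t 3.95 pos [ 521.1 -357.8  139.8] x [ 0.067 -0.998  0.001] y [-0.998 -0.067 -0.001] z [ 0.001 -0.001 -1.   ] q [-0.691  0.297  1.293 -0.     1.55   2.383] F [-0.3  0.2  0.5] w 49.8
[ 0.0770057  -0.03071886  0.01357779]
```

Call:
{"fn": "servo_tool", "kwargs": {
  "moves": [
    [[0,0,0],[0,0,0],-1],
    [[0,0,0],[0,0,0],-1],
    [[0,0,0],[0,0,0],-1],
    [[0,0,0],[0,0,-0.1],-1],
    [[0,0,0],[0,0,-0.1],-1]
  ]
}}

```text
t: 4.45
eef_pos: [520.8, -357.9, 139.7]
orientation: [2.509, -1.889, 0.001]
wrist_force: [1.7, 0.4, 1.7]
gripper_width: 0.467
```

```bash
python3 -c "
from h import *
s,R=st();print(s['ft_torque'])"
```

```text
t 4.45 pos [ 520.8 -357.9  139.7] x [ 0.277 -0.961  0.001] y [-0.961 -0.277  0.   ] z [-0.    -0.001 -1.   ] q [-6.910e-01  2.970e-01  1.293e+00 -1.000e-03  1.551e+00  2.170e+00] F [1.7 0.4 1.7] w 43.9
[ 0.02432296 -0.14169824 -0.04527966]
```

Call:
{"fn": "servo_tool", "kwargs": {
  "moves": [
    [[0,0,0],[0,0,-0.12],-1],
    [[0,0,0],[0,0,-0.12],-1],
    [[0,0,0],[0,0,-0.12],-1],
    [[0,0,0],[0,0,-0.12],-1],
    [[0,0,0],[0,0,-0.12],-1],
    [[0,0,0],[0,0,-0.12],-1],
    [[0,0,0],[0,0,-0.12],-1],
    [[0,0,0],[0,0,-0.12],-1],
    [[0,0,0],[0,0,-0.12],-1],
    [[0,0,0],[0,0,-0.12],-1],
    [[0,0,0],[0,0,-0.12],-1],
    [[0,0,0],[0,0,-0.12],-1]
  ]
}}

```text
t: 5.65
eef_pos: [517.1, -364.1, 139.7]
orientation: [3.113, 0.334, -0.012]
wrist_force: [-5.5, -14.0, -1.0]
gripper_width: 0.466
```

```bash
python3 -c "
from h import *
s,R=st();print(s['ft_torque'])"
```

```text
t 5.65 pos [ 517.1 -364.1  139.7] x [ 0.977  0.212 -0.009] y [ 0.212 -0.977  0.01 ] z [-0.006 -0.012 -1.   ] q [-0.696  0.298  1.293 -0.013  1.548  0.661] F [ -5.5 -14.   -1. ] w 43.8
[-2.4674295   1.01253947 -0.16157484]
```

```bash
python3 - <<'E'
from h import *
a=cv2.resize(imaging.read_camera("scene")[190:310,140:300,::-1],None,fx=4,fy=4,interpolation=cv2.INTER_CUBIC)
cv2.imwrite("pics/s2.png",a)
E
```

```text
(no output)
```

View pics/s2.png

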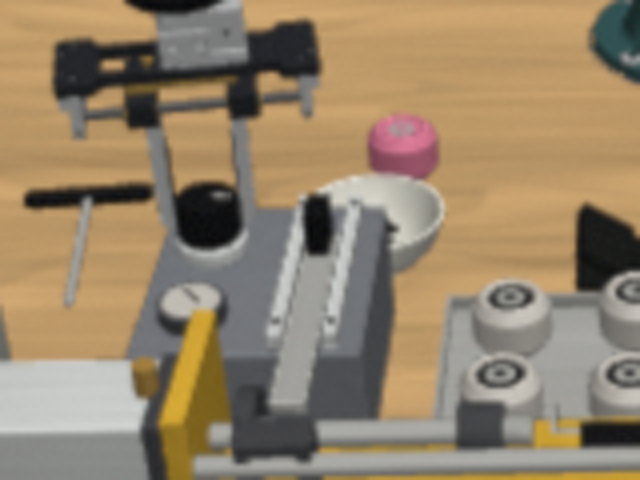

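Call:
{"fn": "servo_tool", "kwargs": {
  "moves": [
    [[0,0,0],[0,0,0],1],
    [[0,0,0],[0,0,0],1],
    [[0,0,0],[0,0,0],1],
    [[0,0,0],[0,0,0],1],
    [[0,0,0],[0,0,0],1]
  ]
}}

```text
t: 6.2
eef_pos: [520.9, -357.1, 139.1]
orientation: [-3.123, -0.335, 0.001]
wrist_force: [-0.4, -0.4, 0.8]
gripper_width: 0.85
```

```bash
python3 - <<'E'
from h import *
s,R=st();print(s['ft_torque'])
a=cv2.resize(imaging.read_camera("scene")[220:270,170:230,::-1],None,fx=10,fy=10,interpolation=cv2.INTER_CUBIC)
b=cv2.resize(cv2.imread("pics/scene0.png")[220:270,170:230],None,fx=10,fy=10,interpolation=cv2.INTER_CUBIC)
cv2.imwrite("pics/s3.png",cv2.resize(np.hstack([a,b]),(800,334)))
E
```

```text
t 6.2 pos [ 520.9 -357.1  139.1] x [ 0.977  0.212 -0.   ] y [ 0.212 -0.977 -0.001] z [-0.001  0.    -1.   ] q [-0.691  0.298  1.294  0.     1.551  0.666] F [-0.4 -0.4  0.8] w 79.9
[0.0210835  0.00177051 0.01359969]
```

View pics/s3.png

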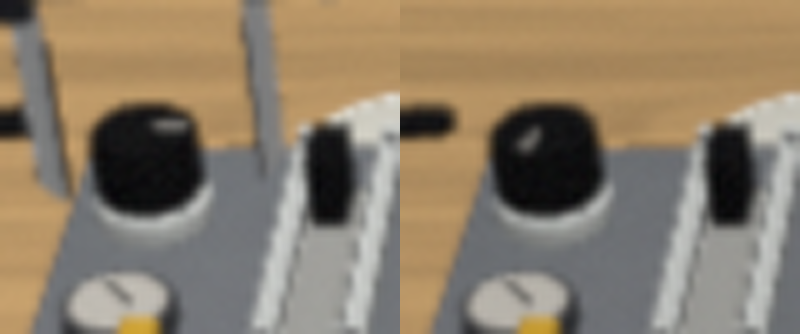

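```bash
python3 - <<'E'
from h import *
c=proj("scene",[521,-357.5,147]);print("cap centre crop",(c-[170,220])*6.667)
for n,off,pts in [("init",400,[(540,127),(520,150)]),("now",0,[(152,126),(188,126)])]:
    for p in pts:
        w=onplane("scene",(170+(p[0]-off)/6.667,220+p[1]/6.667),147); d=w[:2]-[521,-357.5]
        print(n,w.round(1),d.round(1),np.degrees(np.arctan2(d[1],d[0])).round(0))
E
```

```text
cap centre crop [145.87747215 115.30955659]
init [ 530.5 -358.3  147. ] [ 9.5 -0.8] -5.0
init [ 548.8 -363.3  147. ] [27.8 -5.8] -12.0
now [ 529.7 -353.3  147. ] [8.7 4.2] 26.0
now [ 529.8 -338.   147. ] [ 8.8 19.5] 66.0
```

Call:
{"fn": "servo_tool", "kwargs": {
  "moves": [
    [[0,0,0],[0,0,0],-1],
    [[0,0,0],[0,0,0],-1],
    [[0,0,0],[0,0,0],-1],
    [[0,0,0],[0,0,0],-1],
    [[0,0,0],[0,0,0],-1],
    [[0,0,0],[0,0,0],-1],
    [[0,0,0],[0,0,0],-1],
    [[0,0,0],[0,0,-0.1],-1],
    [[0,0,0],[0,0,-0.1],-1]
  ]
}}

```text
t: 7.15
eef_pos: [522.1, -363.0, 139.4]
orientation: [3.06, 0.659, 0.003]
wrist_force: [5.6, -13.3, -5.7]
gripper_width: 0.466
```

```bash
python3 -c "
from h import *
s,R=st();print(s['ft_torque'])"
```

```text
t 7.15 pos [ 522.1 -363.   139.4] x [ 0.911  0.412 -0.   ] y [ 0.412 -0.911  0.012] z [ 0.004 -0.011 -1.   ] q [-0.694  0.299  1.291 -0.006  1.541  0.453] F [  5.6 -13.3  -5.7] w 43.8
[-2.11080451 -0.75122118 -0.02755094]
```

Call:
{"fn": "servo_tool", "kwargs": {
  "moves": [
    [[-0.06,0.14,0],[0,0,0],-1],
    [[0,0,0],[0,0,-0.12],-1],
    [[0,0,0],[0,0,-0.12],-1],
    [[0,0,0],[0,0,-0.12],-1],
    [[0,0,0],[0,0,-0.12],-1],
    [[0,0,0],[0,0,-0.12],-1],
    [[0,0,0],[0,0,-0.12],-1]
  ]
}}

```text
t: 7.85
eef_pos: [522.2, -363.6, 139.3]
orientation: [2.608, 1.749, 0.004]
wrist_force: [3.7, -0.0, -2.0]
gripper_width: 0.468
```

```bash
python3 -c "
from h import *
s,R=st();print(s['ft_torque'])
a=cv2.resize(imaging.read_camera('scene')[220:270,170:230,::-1],None,fx=10,fy=10,interpolation=cv2.INTER_CUBIC)
cv2.imwrite('pics/s4.png',a)
"
```

```text
t 7.85 pos [ 522.2 -363.6  139.3] x [0.379 0.925 0.001] y [ 0.925 -0.379  0.003] z [ 0.003 -0.    -1.   ] q [-0.698  0.306  1.283  0.002  1.55  -0.309] F [ 3.7 -0.  -2. ] w 44.0
[-0.10060585 -0.73263131 -0.0446099 ]
```

View pics/s4.png

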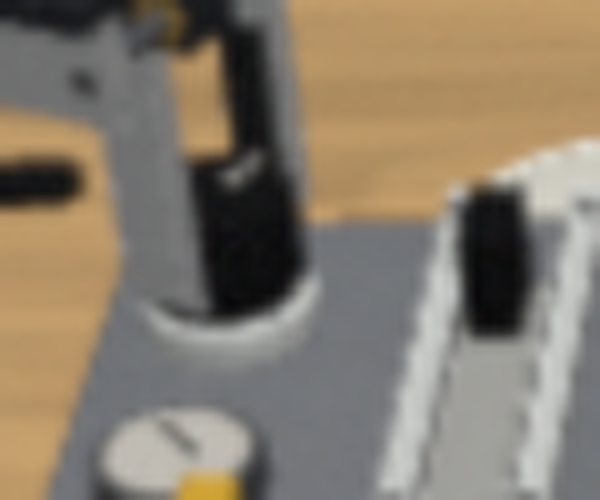

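Call:
{"fn": "servo_tool", "kwargs": {
  "moves": [
    [[0,0,0],[0,0,-0.12],-1],
    [[0,0,0],[0,0,-0.12],-1],
    [[0,0,0],[0,0,-0.12],-1],
    [[0,0,0],[0,0,-0.12],-1],
    [[0,0,0],[0,0,-0.12],-1],
    [[0,0,0],[0,0,-0.12],-1]
  ]
}}

```text
t: 8.5
eef_pos: [522.7, -364.3, 139.4]
orientation: [1.784, 2.581, 0.001]
wrist_force: [6.6, -4.1, -2.3]
gripper_width: 0.466
```

```bash
python3 -c "
from h import *
s,R=st();print(s['ft_torque'])
"
```

```text
t 8.5 pos [ 522.7 -364.3  139.4] x [-0.354  0.935 -0.003] y [0.935 0.354 0.003] z [ 0.004 -0.002 -1.   ] q [-6.980e-01  3.060e-01  1.283e+00  1.000e-03  1.548e+00 -1.060e+00] F [ 6.6 -4.1 -2.3] w 43.8
[-0.58755213 -1.21267051 -0.41463582]
```

Call:
{"fn": "servo_tool", "kwargs": {
  "moves": [
    [[0,0,0],[0,0,-0.1],-1],
    [[0,0,0],[0,0,-0.05],-1],
    [[0,0,0],[0,0,0],-1]
  ]
}}

```text
t: 8.8
eef_pos: [522.7, -364.1, 139.4]
orientation: [1.581, 2.71, 0.002]
wrist_force: [5.3, -1.2, -2.3]
gripper_width: 0.462
```

```bash
python3 -c "
from h import *
s,R=st();print(s['ft_torque'])
"
```

```text
t 8.8 pos [ 522.7 -364.1  139.4] x [-0.492  0.87  -0.003] y [0.87  0.492 0.003] z [ 0.004 -0.001 -1.   ] q [-0.698  0.306  1.283  0.002  1.549 -1.213] F [ 5.3 -1.2 -2.3] w 43.5
[-0.26163837 -1.08542694 -0.12027644]
```

Call:
{"fn": "servo_tool", "kwargs": {
  "moves": [
    [[0,0,0],[0,0,0],1],
    [[0,0,0],[0,0,0],1],
    [[0,0,0],[0,0,0],1],
    [[0,0,0],[0,0,0],1],
    [[0,0,-0.75],[0,0,0],1],
    [[0,0,-0.75],[0,0,0],1]
  ]
}}

```text
t: 9.4
eef_pos: [520.1, -363.2, 198.4]
orientation: [-1.579, -2.712, -0.001]
wrist_force: [0.5, 0.2, -0.1]
gripper_width: 0.937
```

```bash
python3 -c "
from h import *
s,R=st();print(s['ft_torque'])
a=cv2.resize(imaging.read_camera('scene')[200:290,160:280,::-1],None,fx=6,fy=6,interpolation=cv2.INTER_CUBIC)
cv2.imwrite('pics/s5.png',a)
"
```

```text
t 9.4 pos [ 520.1 -363.2  198.4] x [-0.494  0.87   0.004] y [ 0.87   0.494 -0.002] z [-0.003  0.002 -1.   ] q [-0.699  0.285  1.192 -0.     1.668 -1.215] F [ 0.5  0.2 -0.1] w 88.1
[-0.04423919 -0.15358467 -0.0179779 ]
```

View pics/s5.png

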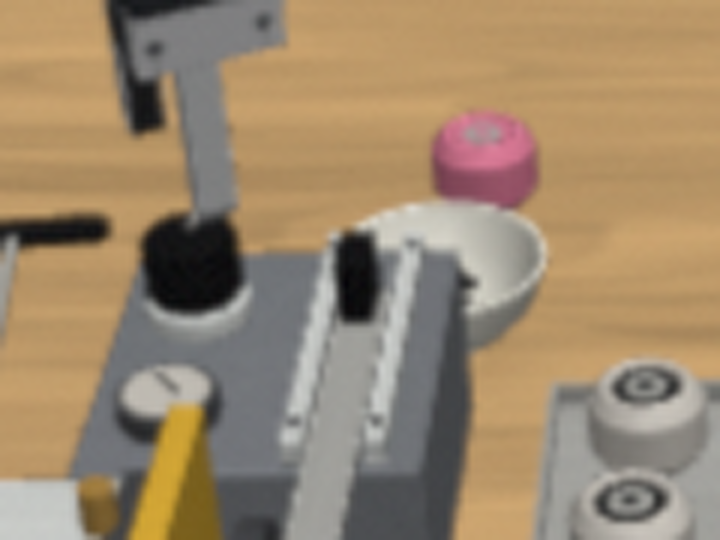

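Call:
{"fn": "servo_tool", "kwargs": {
  "moves": [
    [[0,0,0.75],[0,0,0],1],
    [[0,0,0.75],[0,0,0],1],
    [[0,0,0],[0,0,0],-1],
    [[0,0,0],[0,0,0],-1],
    [[0,0,0],[0,0,0],-1],
    [[0,0,0],[0,0,0],-1],
    [[0,0,0],[0,0,0],-1],
    [[0,0,0],[0,0,0],-1],
    [[0,0,0],[0,0,0],-1],
    [[0,0,0],[0,0,0],-1],
    [[0,0,0],[0,0,-0.08],-1],
    [[0,0,0],[0,0,-0.08],-1]
  ],
  "newtons": 20
}}

```text
t: 10.65
eef_pos: [523.0, -364.3, 140.0]
orientation: [1.342, 2.835, 0.001]
wrist_force: [5.9, -0.1, -0.3]
gripper_width: 0.469
```

```bash
python3 -c "
from h import *
s,R=st();print(s['ft_torque'])
"
```

```text
t 10.65 pos [ 523.  -364.3  140. ] x [-0.634  0.773 -0.005] y [0.773 0.634 0.003] z [ 0.005 -0.002 -1.   ] q [-0.698  0.306  1.282  0.002  1.549 -1.385] F [ 5.9 -0.1 -0.3] w 44.1
[ 0.07352876 -1.10636563 -0.64143177]
```

Call:
{"fn": "servo_tool", "kwargs": {
  "moves": [
    [[0,0,0],[0,0,-0.08],-1],
    [[0,0,0],[0,0,-0.08],-1]
  ]
}}

```text
t: 10.85
eef_pos: [522.8, -363.8, 139.9]
orientation: [1.1, 2.938, 0.001]
wrist_force: [4.8, 1.7, 0.9]
gripper_width: 0.466
```

```bash
python3 -c "
from h import *
s,R=st();print(s['ft_torque'])
"
```

```text
t 10.85 pos [ 522.8 -363.8  139.9] x [-0.754  0.657 -0.004] y [0.657 0.754 0.002] z [ 0.004 -0.001 -1.   ] q [-0.698  0.306  1.282  0.002  1.55  -1.552] F [4.8 1.7 0.9] w 43.8
[ 0.25782085 -0.91331654 -0.64314933]
```

Call:
{"fn": "servo_tool", "kwargs": {
  "moves": [
    [[0,0,0],[0,0,0],1],
    [[0,0,0],[0,0,0],1],
    [[0,0,0],[0,0,0],1],
    [[0,0,0],[0,0,0],1],
    [[0,0,-0.75],[0,0,0],1],
    [[0,0,-0.75],[0,0,0],1],
    [[0,0,-0.25],[0,0,0.13],1],
    [[0,0,0],[0,0,0.13],0],
    [[0,0,0],[0,0,0.13],0],
    [[0,0,0],[0,0,0.13],0],
    [[0,0,0],[0,0,0.13],0],
    [[0,0,0],[0,0,0.13],0],
    [[0,0,0],[0,0,0.13],0],
    [[0,0,0],[0,0,0.13],0],
    [[0,0,0],[0,0,0.13],0],
    [[0,0,0],[0,0,0.13],0],
    [[0,0,0],[0,0,0.13],0],
    [[0,0,0],[0,0,0.13],0],
    [[0,0,0],[0,0,0.13],0],
    [[0,0,0],[0,0,0.13],0]
  ]
}}

```text
t: 12.85
eef_pos: [520.7, -363.8, 209.2]
orientation: [-3.04, -0.794, 0.001]
wrist_force: [0.6, -0.1, 0.5]
gripper_width: 0.503
```

```bash
python3 to.py 541 -284.5 139
```

```text
t 12.85 pos [ 520.7 -363.8  209.2] x [ 0.872  0.489 -0.001] y [ 0.489 -0.872 -0.   ] z [-0.001 -0.    -1.   ] q [-0.699  0.282  1.175 -0.     1.685  0.361] F [ 0.6 -0.1  0.5] w 47.3
shift mm [ 56.5 -59.2  70.2] units [ 1.412 -1.481  1.754] phi deg 29.26
```

Call:
{"fn": "servo_tool", "kwargs": {
  "moves": [
    [[0.47,-0.49,0],[0,0,0],0],
    [[0.47,-0.49,0],[0,0,0],0],
    [[0.47,-0.5,0],[0,0,0],0],
    [[0,0,0],[0,0,0.117],0],
    [[0,0,0],[0,0,0.117],0],
    [[0,0,0],[0,0,0.117],0],
    [[0,0,0],[0,0,0.117],0],
    [[0,0,0],[0,0,0],0]
  ]
}}

```text
t: 13.65
eef_pos: [540.6, -284.5, 209.2]
orientation: [3.141, 0.042, -0.001]
wrist_force: [-0.4, 0.2, 0.4]
gripper_width: 0.501
```

```bash
python3 to.py 541 -284.5 139;python3 - <<'E'
from h import *
cv2.imwrite("pics/s6.png",cv2.resize(imaging.read_camera("scene")[180:290,150:300,::-1],None,fx=5,fy=5))
E
```

```text
t 13.65 pos [ 540.6 -284.5  209.2] x [ 1.     0.027 -0.   ] y [ 0.027 -1.     0.   ] z [-0. -0. -1.] q [-0.577  0.227  1.242 -0.     1.673  0.967] F [-0.4  0.2  0.4] w 47.1
shift mm [ 0.5  0.  70.2] units [1.200e-02 1.000e-03 1.756e+00] phi deg 1.53
```

View pics/s6.png

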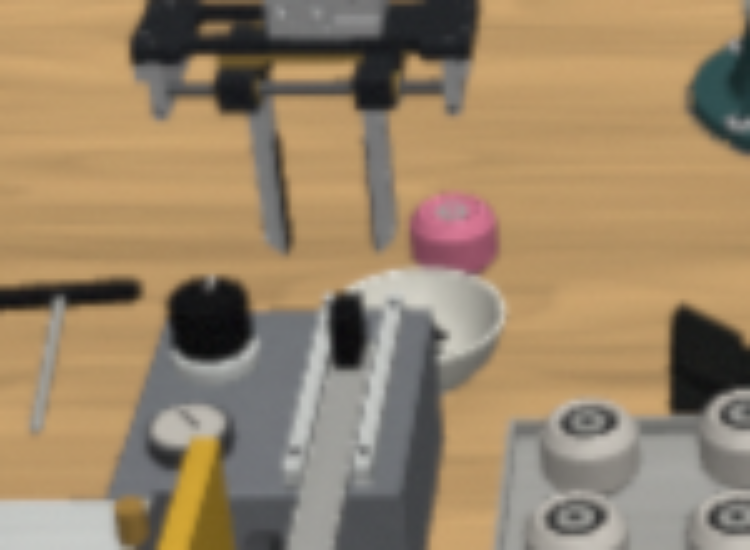

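```bash
python3 - <<'E'
from h import *
for X in [(541,-284.5,190),(541,-284.5,149),(541,-277,149)]: print(X,(proj("scene",X)-[150,180])*5)
E
```

```text
(541, -284.5, 190) [325.0036351  239.58199611]
(541, -284.5, 149) [332.10534651 301.6393558 ]
(541, -277, 149) [345.39587289 301.59373319]
```

Call:
{"fn": "servo_tool", "kwargs": {
  "moves": [
    [[0.01,-0.09,0.5],[0,0,0],0],
    [[0,0,0.5],[0,0,0],0],
    [[0,0,0.5],[0,0,0],0],
    [[0,0,0.25],[0,0,0],0],
    [[0,0,0],[0,0,0],-1],
    [[0,0,0],[0,0,0],-1],
    [[0,0,0],[0,0,0],-1],
    [[0,0,0],[0,0,0],-1],
    [[0,0,0],[0,0,0],-1],
    [[0,0,0],[0,0,0],-1],
    [[0,0,0],[0,0,0],-1]
  ],
  "newtons": 20
}}

```text
t: 14.8
eef_pos: [541.8, -282.7, 140.8]
orientation: [3.137, 0.041, 0.004]
wrist_force: [0.3, -3.6, 1.5]
gripper_width: 0.197
```

```bash
python3 to.py 541 -284.5 139;python3 - <<'E'
from h import *
cv2.imwrite("pics/s7.png",cv2.resize(imaging.read_camera("scene")[180:290,150:300,::-1],None,fx=5,fy=5))
E
```

```text
t 14.8 pos [ 541.8 -282.7  140.8] x [1.    0.026 0.003] y [ 0.026 -1.     0.004] z [ 0.003 -0.004 -1.   ] q [-0.573  0.248  1.352 -0.002  1.537  0.972] F [ 0.3 -3.6  1.5] w 18.5
shift mm [-0.8  1.8  1.9] units [-0.021  0.045  0.046] phi deg 1.49
```

View pics/s7.png

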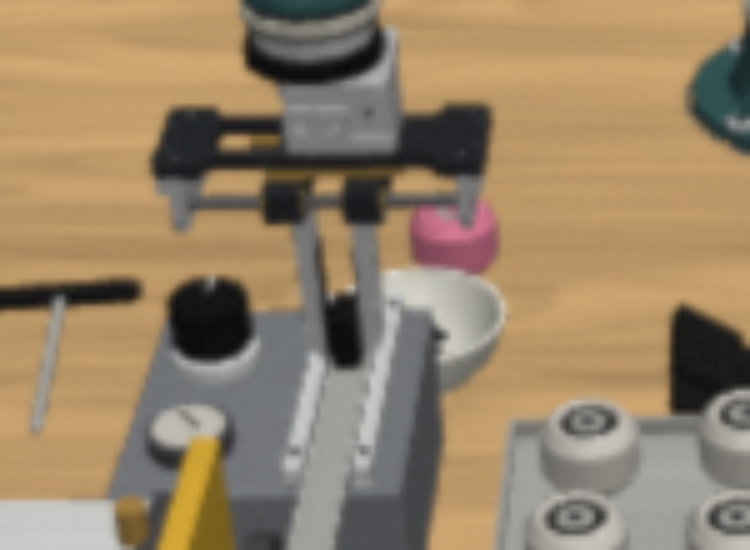

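Call:
{"fn": "servo_tool", "kwargs": {
  "moves": [
    [[0.2,0.04,0],[0,0,0],-1],
    [[0.2,0,0],[0,0,0],-1],
    [[0.2,0,0],[0,0,0],-1],
    [[0.2,0,0],[0,0,0],-1],
    [[0.2,0,0],[0,0,0],-1],
    [[0.2,0,0],[0,0,0],-1],
    [[0.2,0,0],[0,0,0],-1],
    [[0.2,0,0],[0,0,0],-1],
    [[0.1,0,0],[0,0,0],-1],
    [[0.1,0,0],[0,0,0],-1]
  ]
}}

```text
t: 15.85
eef_pos: [603.9, -281.6, 138.3]
orientation: [-3.14, -0.037, 0.038]
wrist_force: [-28.2, -3.3, 10.4]
gripper_width: 0.177
```

Call:
{"fn": "servo_tool", "kwargs": {
  "moves": [
    [[0.1,0,0],[0,0,0],-1],
    [[0.1,0,0],[0,0,0],-1]
  ]
}}

```text
t: 16.05
eef_pos: [622.1, -278.8, 138.3]
orientation: [-3.139, -0.044, -0.001]
wrist_force: [-0.1, 0.9, -0.0]
gripper_width: 0.011
```

```bash
python3 to.py 611 -282.5 139
```

```text
t 16.05 pos [ 622.1 -278.8  138.3] x [1.    0.028 0.001] y [ 0.028 -1.    -0.003] z [ 0.001  0.003 -1.   ] q [-0.506  0.409  1.149  0.003  1.584  1.037] F [-0.1  0.9 -0. ] w 1.0
shift mm [-11.2   3.3  -0.7] units [-0.281  0.084 -0.017] phi deg 1.59
```

```bash
python3 - <<'E'
from h import *
cv2.imwrite("pics/s8.png",cv2.resize(imaging.read_camera("scene")[180:310,150:300,::-1],None,fx=4.6,fy=4.6,interpolation=cv2.INTER_CUBIC))
E
```

```text
(no output)
```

View pics/s8.png

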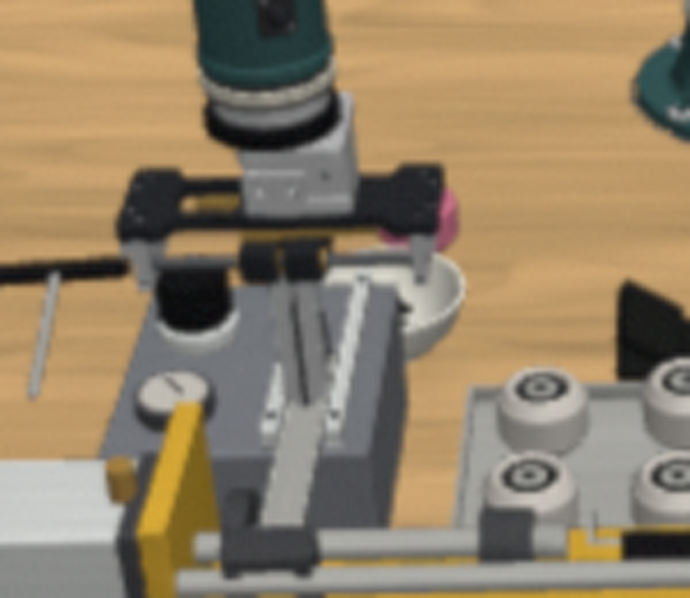

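Call:
{"fn": "servo_tool", "kwargs": {
  "moves": [
    [[0,0,-0.9],[0,0,0],-1],
    [[0,0,-0.9],[0,0,0],-1],
    [[-0.9,0,0],[0,0,0],-1],
    [[-0.9,0,0],[0,0,0],-1],
    [[-0.9,0,0],[0,0,0],-1],
    [[0,0,0],[0,0,0],-1]
  ]
}}

```text
t: 16.7
eef_pos: [510.7, -282.1, 211.0]
orientation: [-3.14, -0.041, 0.002]
wrist_force: [0.3, 0.7, 0.3]
gripper_width: 0.002
```

```bash
python3 - <<'E'
from h import *
st()
a=cv2.resize(imaging.read_camera("scene")[180:310,150:300,::-1],None,fx=4.6,fy=4.6,interpolation=cv2.INTER_CUBIC)
cv2.imwrite("pics/s9.png",a)
E
```

```text
t 16.7 pos [ 510.7 -282.1  211. ] x [ 1.     0.026 -0.001] y [ 0.026 -1.    -0.002] z [-0.001  0.002 -1.   ] q [-0.602  0.166  1.31   0.     1.668  0.943] F [0.3 0.7 0.3] w 0.2
```

View pics/s9.png

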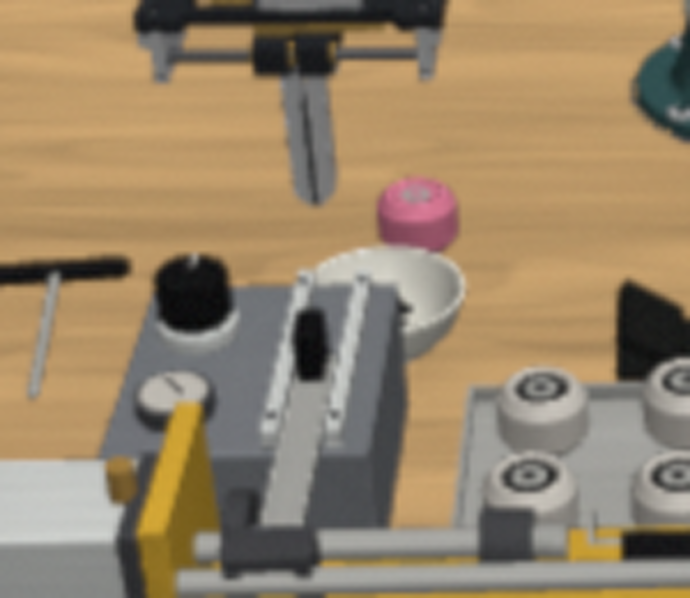

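```bash
python3 - <<'E'
from h import *
for p in [(311,317),(311,312)]: print(onplane("scene",(150+p[0]/4.6,180+p[1]/4.6),149).round(1))
E
```

```text
[ 585.7 -274.9  149. ]
[ 580.2 -275.6  149. ]
```

Call:
{"fn": "servo_tool", "kwargs": {
  "moves": [
    [[0,0,0.9],[0,0,0],-1],
    [[0,0,0.85],[0,0,0],-1],
    [[0.3,0,0],[0,0,0],-1],
    [[0.3,0,0],[0,0,0],-1],
    [[0.3,0,0],[0,0,0],-1],
    [[0.2,0,0],[0,0,0],-1],
    [[0.2,0,0],[0,0,0],-1],
    [[0.2,0,0],[0,0,0],-1],
    [[0.2,0,0],[0,0,0],-1]
  ]
}}

```text
t: 17.65
eef_pos: [557.5, -282.5, 144.6]
orientation: [-3.137, -0.031, 0.093]
wrist_force: [-78.9, 5.6, 34.2]
gripper_width: 0.002
```

Call:
{"fn": "servo_tool", "kwargs": {
  "moves": [
    [[0.1,0,0],[0,0,0],-1],
    [[0.1,0,0],[0,0,0],-1],
    [[0.1,0,0],[0,0,0],-1]
  ]
}}

```text
t: 17.95
eef_pos: [557.7, -282.4, 144.8]
orientation: [-3.132, -0.024, 0.135]
wrist_force: [-95.1, 2.8, 39.5]
gripper_width: 0.005
```

Call:
{"fn": "servo_tool", "kwargs": {
  "moves": [
    [[-0.5,0,0],[0,0,0],-1],
    [[-0.5,0,0],[0,0,0],-1],
    [[-0.5,0,-0.5],[0,0,0],-1],
    [[-0.5,0,-0.5],[0,0,0],-1],
    [[0,0,-0.75],[0,0,0],-1]
  ]
}}

```text
t: 18.45
eef_pos: [512.2, -283.3, 213.1]
orientation: [3.141, 0.04, -0.0]
wrist_force: [0.4, 0.2, -0.7]
gripper_width: 0.006
```

```bash
python3 - <<'E'
from h import *
st()
im=imaging.read_camera("scene")[:,:,::-1];b=cv2.imread("pics/scene0.png")
a=[cv2.resize(x[220:310,175:250],None,fx=5.3,fy=5.3,interpolation=cv2.INTER_CUBIC) for x in (b,im)]
cv2.imwrite("pics/s10.png",np.hstack(a))
im=imaging.read_camera("top")[:,:,::-1];b=cv2.imread("pics/top0.png")
a=[cv2.resize(x[140:280,400:500],None,fx=4,fy=4,interpolation=cv2.INTER_CUBIC) for x in (b,im)]
cv2.imwrite("pics/t10.png",np.hstack(a))
E
```

```text
t 18.45 pos [ 512.2 -283.3  213.1] x [ 1.     0.026 -0.   ] y [ 0.026 -1.     0.   ] z [-0. -0. -1.] q [-0.602  0.168  1.303 -0.     1.67   0.943] F [ 0.4  0.2 -0.7] w 0.5
```

View pics/s10.png

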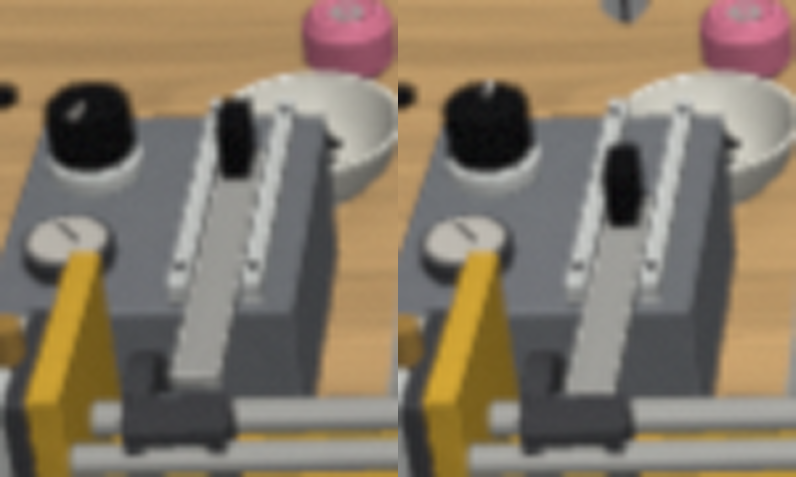

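View pics/t10.png

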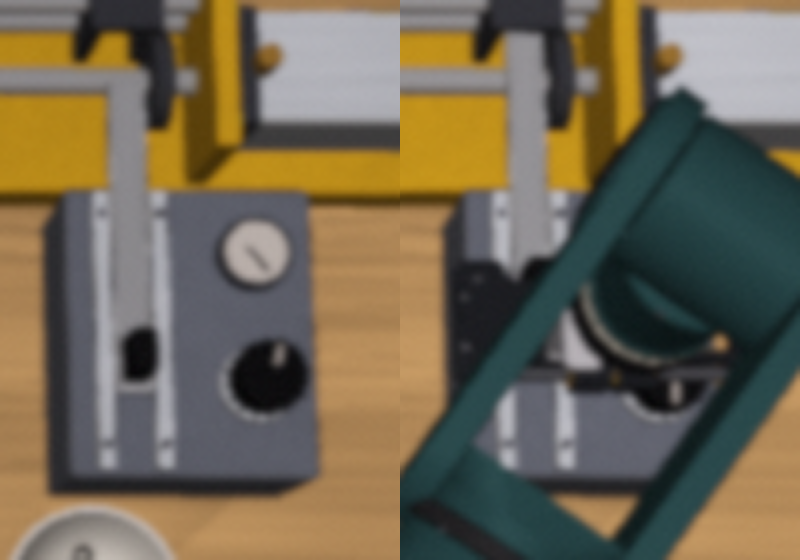

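```bash
python3 - <<'E'
from h import *
def S(x,y): return (175+x/5.3,220+y/5.3)
a=onplane("scene",S(235,106),149);b=onplane("scene",S(224,152),149);print(a,b,b-a)
a=onplane("scene",S(235,178),111);b=onplane("scene",S(224,226),111);print(a,b,b-a)
for x in (541,581,611): print(x,(proj("scene",(x,-281,149))-[175,220])*5.3)
E
```

```text
[ 539.30089454 -276.49902468  149.        ] [ 584.4975376  -275.98414895  149.        ] [45.19664306  0.51487573  0.        ]
[ 551.89185491 -278.30657032  111.        ] [ 597.46805171 -277.77794457  111.        ] [45.5761968   0.52862575  0.        ]
541 [226.10667626 107.71514701]
581 [215.30453956 148.39061671]
611 [206.86254046 180.17898301]
```

Call:
{"fn": "servo_tool", "kwargs": {
  "moves": [
    [[0.9,0,0],[0,0,0],0],
    [[0.8,-0.03,0],[0,0,0],0],
    [[0,0,0],[0,0,0],0],
    [[0,0,0],[0,0,0],0],
    [[0,0,0],[0,0,0],0],
    [[0,0,0.6],[0,0,0],0],
    [[0,0,0.6],[0,0,0],0],
    [[0,0,0.6],[0,0,0],0],
    [[0,0,0],[0,0,0],-1],
    [[0,0,0],[0,0,0],-1],
    [[0,0,0],[0,0,0],-1],
    [[0,0,0],[0,0,0],-1],
    [[0,0,0],[0,0,0],-1],
    [[0,0,0],[0,0,0],-1],
    [[0,0,0],[0,0,0],-1]
  ],
  "newtons": 40
}}

```text
t: 20.05
eef_pos: [581.9, -282.1, 141.8]
orientation: [3.137, 0.04, 0.006]
wrist_force: [-0.2, -5.5, 4.5]
gripper_width: 0.189
```

```bash
python3 to.py 541 -284.5 139;python3 - <<'E'
from h import *
cv2.imwrite("pics/s11.png",cv2.resize(imaging.read_camera("scene")[180:310,150:300,::-1],None,fx=4.6,fy=4.6,interpolation=cv2.INTER_CUBIC))
E
```

```text
t 20.05 pos [ 581.9 -282.1  141.8] x [1.    0.026 0.004] y [ 0.026 -1.     0.005] z [ 0.004 -0.005 -1.   ] q [-0.538  0.325  1.254 -0.002  1.557  1.007] F [-0.2 -5.5  4.5] w 17.8
shift mm [-41.    1.3   2.6] units [-1.025  0.033  0.066] phi deg 1.47
```

View pics/s11.png

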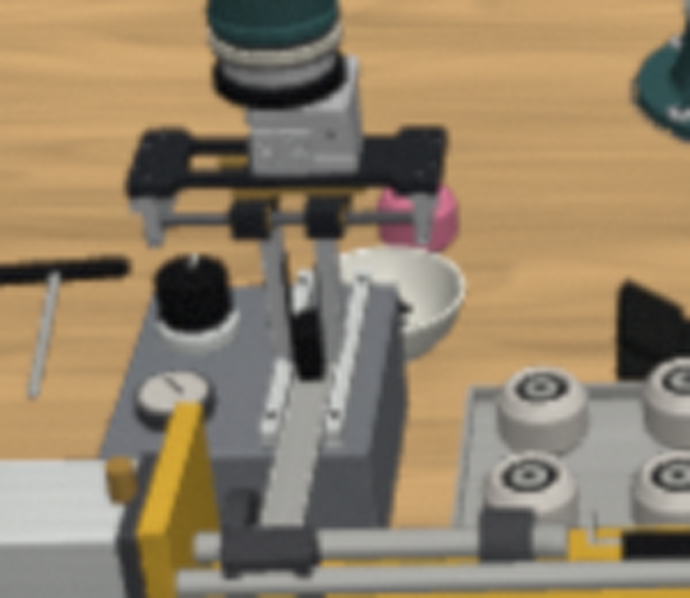

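Call:
{"fn": "servo_tool", "kwargs": {
  "moves": [
    [[-0.2,0,0],[0,0,0],-1],
    [[-0.2,0,0],[0,0,0],-1],
    [[-0.2,0,0],[0,0,0],-1],
    [[-0.2,0,0],[0,0,0],-1],
    [[-0.2,0,0],[0,0,0],-1],
    [[-0.2,0,0],[0,0,0],-1]
  ]
}}

```text
t: 20.7
eef_pos: [534.9, -283.0, 141.8]
orientation: [3.137, 0.041, 0.01]
wrist_force: [3.1, -3.9, 3.0]
gripper_width: 0.192
```

Call:
{"fn": "servo_tool", "kwargs": {
  "moves": [
    [[-0.15,0,0],[0,0,0],-1],
    [[-0.1,0,0],[0,0,0],-1]
  ]
}}

```text
t: 20.9
eef_pos: [524.7, -283.2, 141.8]
orientation: [3.137, 0.041, 0.01]
wrist_force: [2.7, -4.8, 3.7]
gripper_width: 0.188
```

Call:
{"fn": "servo_tool", "kwargs": {
  "moves": [
    [[-0.1,0,0],[0,0,0],-1],
    [[-0.1,0,0],[0,0,0],-1]
  ]
}}

```text
t: 21.1
eef_pos: [517.0, -283.4, 141.8]
orientation: [3.137, 0.041, 0.01]
wrist_force: [3.5, -4.5, 3.5]
gripper_width: 0.187
```

Call:
{"fn": "servo_tool", "kwargs": {
  "moves": [
    [[-0.1,0,0],[0,0,0],-1],
    [[-0.1,0,0],[0,0,0],-1],
    [[-0.1,0,0],[0,0,0],-1]
  ]
}}

```text
t: 21.4
eef_pos: [510.9, -283.5, 141.9]
orientation: [3.136, 0.043, 0.032]
wrist_force: [23.0, -5.9, -5.8]
gripper_width: 0.188
```

Call:
{"fn": "servo_tool", "kwargs": {
  "moves": [
    [[0.2,0,0],[0,0,0],-1],
    [[0.2,0,0],[0,0,0],-1],
    [[0.2,0,0],[0,0,0],-1],
    [[0.2,0,0],[0,0,0],-1],
    [[0.2,0,0],[0,0,0],-1],
    [[0.2,0,0],[0,0,0],-1],
    [[0.2,0,0],[0,0,0],-1],
    [[0.2,0,0],[0,0,0],-1],
    [[0.2,0,0],[0,0,0],-1],
    [[0.1,0,0],[0,0,0],-1]
  ]
}}

```text
t: 22.4
eef_pos: [579.7, -282.2, 141.8]
orientation: [3.137, 0.04, 0.003]
wrist_force: [-2.5, -5.1, 6.1]
gripper_width: 0.191
```

Call:
{"fn": "servo_tool", "kwargs": {
  "moves": [
    [[0.1,0,0],[0,0,0],-1],
    [[0.1,0,0],[0,0,0],-1],
    [[0,0,0],[0,0,0],-1]
  ]
}}

```text
t: 22.7
eef_pos: [582.1, -282.1, 141.6]
orientation: [3.138, 0.038, -0.017]
wrist_force: [-15.5, -4.3, 10.4]
gripper_width: 0.19
```

Call:
{"fn": "servo_tool", "kwargs": {
  "moves": [
    [[0.1,0,0],[0,0,0],-1],
    [[0,0,0],[0,0,0],-1],
    [[0,0,0],[0,0,0],-1],
    [[0,0,0],[0,0,0],0],
    [[0,0,0],[0,0,0],0],
    [[0,0,0],[0,0,0],0],
    [[0,0,0],[0,0,0],0],
    [[0,0,-0.9],[0,0,0],0],
    [[0,0,-0.9],[0,0,0],0]
  ]
}}

```text
t: 23.6
eef_pos: [590.5, -278.8, 209.6]
orientation: [-3.138, -0.044, 0.007]
wrist_force: [0.2, -0.0, -0.6]
gripper_width: 0.502
```

```bash
python3 - <<'E'
from h import *
st()
cv2.imwrite("pics/s12.png",cv2.resize(imaging.read_camera("scene")[180:310,150:300,::-1],None,fx=4.6,fy=4.6,interpolation=cv2.INTER_CUBIC))
t=imaging.read_camera("top")[:,:,::-1]
cv2.imwrite("pics/t12.png",cv2.resize(t[160:330,150:500],None,fx=2.2,fy=2.2,interpolation=cv2.INTER_CUBIC))
E
```

```text
t 23.6 pos [ 590.5 -278.8  209.6] x [ 1.     0.028 -0.004] y [ 0.028 -1.    -0.003] z [-0.004  0.003 -1.   ] q [-0.528  0.326  1.118  0.     1.703  1.015] F [ 0.2 -0.  -0.6] w 47.2
```

View pics/s12.png

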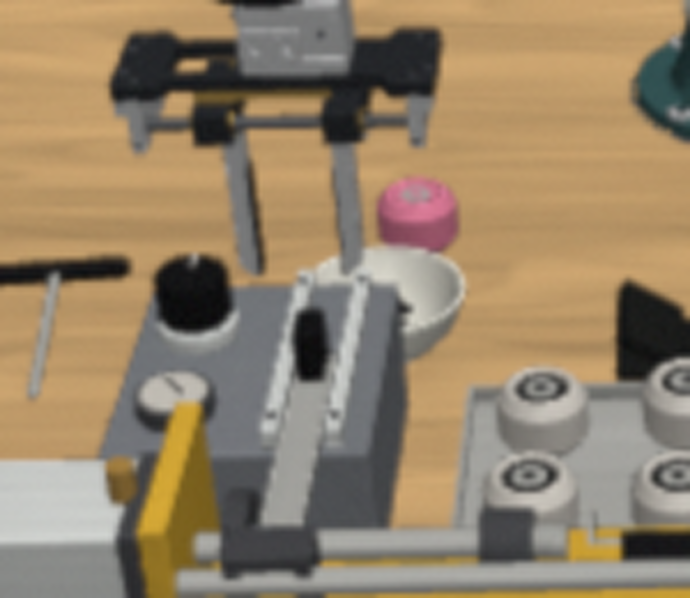

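View pics/t12.png

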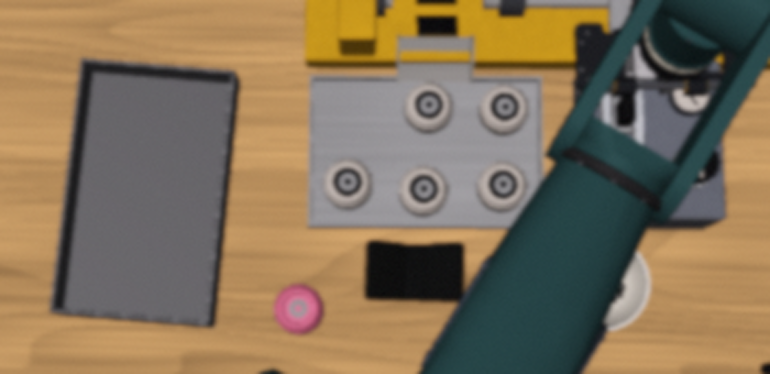

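```bash
python3 to.py 506 34 110
```

```text
t 23.7 pos [ 593.8 -280.6  218.2] x [1.    0.028 0.01 ] y [ 0.028 -1.     0.006] z [ 0.01  -0.006 -1.   ] q [-0.528  0.32   1.109  0.     1.701  1.015] F [ 0.7 -1.   1. ] w 46.9
shift mm [ -80.1 -317.5  105.5] units [-2.002 -7.938  2.639] phi deg 1.6
```

Call:
{"fn": "servo_tool", "kwargs": {
  "moves": [
    [[-0.25,-0.99,0],[0,0,0],1],
    [[-0.25,-0.99,0],[0,0,0],1],
    [[-0.25,-0.99,0.44],[0,0,0],1],
    [[-0.25,-0.99,0.44],[0,0,0],1],
    [[-0.25,-0.99,0.44],[0,0,0],1],
    [[-0.25,-0.99,0.44],[0,0,0],1],
    [[-0.25,-0.99,0.44],[0,0,0],1],
    [[-0.25,-0.99,0.44],[0,0,0],1],
    [[0,0,0],[0,0,0],1]
  ],
  "newtons": 30
}}

```text
t: 24.6
eef_pos: [498.6, 39.2, 101.7]
orientation: [-3.139, -0.052, 0.012]
wrist_force: [0.1, -0.8, 0.4]
gripper_width: 1.002
```

```bash
python3 to.py 506 34 36; cat > look.py <<'E'
import sys
from h import *
n=sys.argv[1]
s=imaging.read_camera("scene")[:,:,::-1];t=imaging.read_camera("top")[:,:,::-1]
a=cv2.resize(s[190:320,230:460],None,fx=3.4,fy=3.4,interpolation=cv2.INTER_CUBIC)
b=cv2.resize(t[170:320,150:410],(782,451),interpolation=cv2.INTER_CUBIC)
cv2.imwrite(f"pics/{n}s.png",a);cv2.imwrite(f"pics/{n}t.png",b)
E
python3 look.py a
```

```text
t 24.6 pos [498.6  39.2 101.7] x [ 0.999  0.033 -0.008] y [ 0.033 -0.999 -0.003] z [-0.008  0.002 -1.   ] q [-0.036  0.04   1.667  0.002  1.442  1.501] F [ 0.1 -0.8  0.4] w 94.2
shift mm [ 7.7  5.6 65.6] units [0.193 0.14  1.641] phi deg 1.9
```

View pics/as.png

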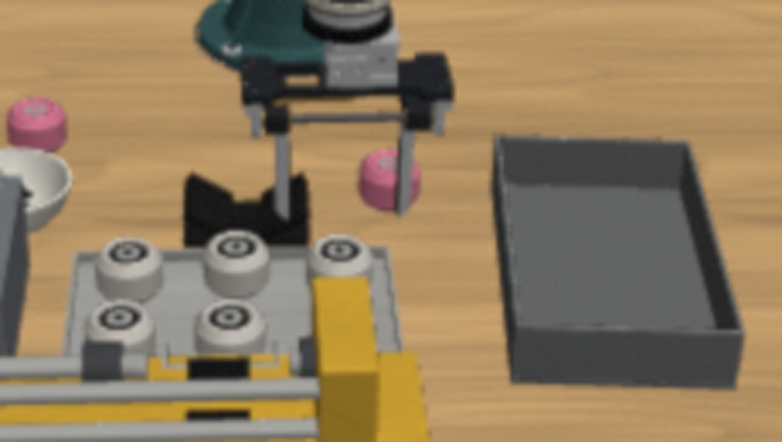

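View pics/at.png

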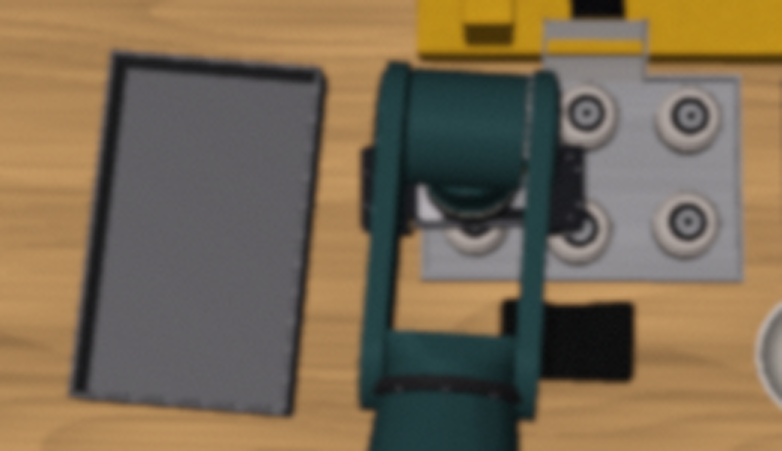

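```bash
python3 - <<'E'
from h import *
s,R=st(); tip=s["eef_pos"]+R@[0,0,19]
m=np.array([230+342.5/3.4,190+215/3.4]); p=proj("scene",tip); print("meas",m,"proj",p)
b=m-p
for q in [(340,248),(236,244),(128,251),(229,316),(119,317)]:
    uv=np.array([230+q[0]/3.4,190+q[1]/3.4])
    print(onplane("scene",uv,48).round(1),onplane("scene",uv-b,48).round(1))
for q in [(588,112),(690,117),(582,226),(688,221)]:
    print("top",onplane("top",(150+q[0]/3.008,170+q[1]/3.007),48).round(1))
E
```

```text
t 24.7 pos [501.9  35.6 104.6] x [ 1.     0.029 -0.002] y [ 0.029 -1.     0.   ] z [-0.002 -0.    -1.   ] q [-0.042  0.04   1.661 -0.     1.442  1.5  ] F [-0.8  0.3  0.2] w 94.0
meas [330.73529412 253.23529412] proj [328.01560598 250.91910608]
[510.7  42.   48. ] [498.3  34.2  48. ]
[503.6 -50.3  48. ] [491.1 -58.7  48. ]
[ 513.7 -145.4   48. ] [ 501.4 -154.4   48. ]
[609.9 -55.4  48. ] [598.8 -63.3  48. ]
[ 610.3 -147.2   48. ] [ 599.3 -155.6   48. ]
top [601.7 -60.7  48. ]
top [ 599.5 -151.6   48. ]
top [498.7 -57.1  48. ]
top [ 505.6 -150.5   48. ]
```

Call:
{"fn": "servo_tool", "kwargs": {
  "moves": [
    [[0.03,0.03,0.6],[0,0,0],0.8],
    [[0,0,0.6],[0,0,0],0.8],
    [[0,0,0.46],[0,0,0],0.8],
    [[0,0,0],[0,0,0],-1],
    [[0,0,0],[0,0,0],-1],
    [[0,0,0],[0,0,0],-1],
    [[0,0,0],[0,0,0],-1],
    [[0,0,0],[0,0,0],-1],
    [[0,0,0],[0,0,0],-1]
  ],
  "newtons": 30
}}

```text
t: 25.6
eef_pos: [505.2, 33.2, 40.9]
orientation: [3.14, 0.042, 0.006]
wrist_force: [0.5, -1.3, 4.9]
gripper_width: 0.638
```

Call:
{"fn": "servo_tool", "kwargs": {
  "moves": [
    [[0,0,-0.5],[0,0,0],-1],
    [[0,0,-0.9],[0,0,0],-1],
    [[0,0,-0.9],[0,0,0],-1],
    [[0,0,0],[0,0,0],-1]
  ]
}}

```text
t: 26.0
eef_pos: [507.1, 33.6, 137.0]
orientation: [3.141, 0.043, 0.017]
wrist_force: [0.6, -0.1, -0.7]
gripper_width: 0.634
```

```bash
python3 to.py 487 273 130; python3 look.py b
```

```text
t 26.0 pos [507.1  33.6 137. ] x [1.    0.027 0.011] y [ 0.027 -1.     0.001] z [ 0.011 -0.    -1.   ] q [-0.046  0.02   1.615  0.     1.495  1.498] F [ 0.6 -0.1 -0.7] w 59.6
shift mm [ -13.7 -239.9    6.6] units [-0.341 -5.998  0.166] phi deg 1.56
```

View pics/bs.png

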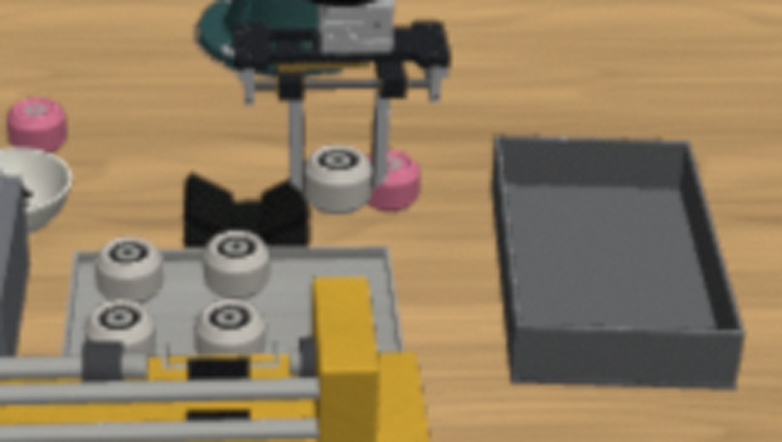

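Call:
{"fn": "servo_tool", "kwargs": {
  "moves": [
    [[-0.33,-0.9,0],[0,0,0],-1],
    [[-0.33,-0.9,0],[0,0,0],-1],
    [[-0.33,-0.9,0],[0,0,0],-1],
    [[-0.33,-0.9,0],[0,0,0],-1],
    [[-0.33,-0.9,0],[0,0,0],-1],
    [[-0.33,-0.9,0],[0,0,0],-1],
    [[-0.33,-0.9,0],[0,0,0],-1],
    [[-0.33,-0.9,0],[0,0,0],-1],
    [[0,0,0],[0,0,-0.13],-1],
    [[0,0,0],[0,0,-0.13],-1],
    [[0,0,0],[0,0,-0.13],-1],
    [[0,0,0],[0,0,-0.13],-1],
    [[0,0,0],[0,0,-0.13],-1],
    [[0,0,0],[0,0,-0.13],-1],
    [[0,0,0],[0,0,-0.13],-1],
    [[0,0,0],[0,0,-0.13],-1],
    [[0,0,0],[0,0,-0.13],-1],
    [[0,0,0],[0,0,-0.13],-1],
    [[0,0,0],[0,0,-0.13],-1],
    [[0,0,0],[0,0,0],-1]
  ]
}}

```text
t: 28.1
eef_pos: [389.0, 317.7, 128.3]
orientation: [-2.272, -2.168, 0.008]
wrist_force: [-0.2, 0.2, -1.4]
gripper_width: 0.633
```

```bash
python3 to.py 394.6 319.5 44; python3 look.py c
```

```text
t 28.1 pos [389.  317.7 128.3] x [ 0.047  0.999 -0.003] y [ 0.999 -0.047 -0.004] z [-0.005 -0.003 -1.   ] q [ 0.572  0.025  1.629 -0.     1.494  0.618] F [-0.2  0.2 -1.4] w 59.5
shift mm [ 2.3  5.9 84.3] units [0.058 0.146 2.108] phi deg 87.33
```

View pics/cs.png

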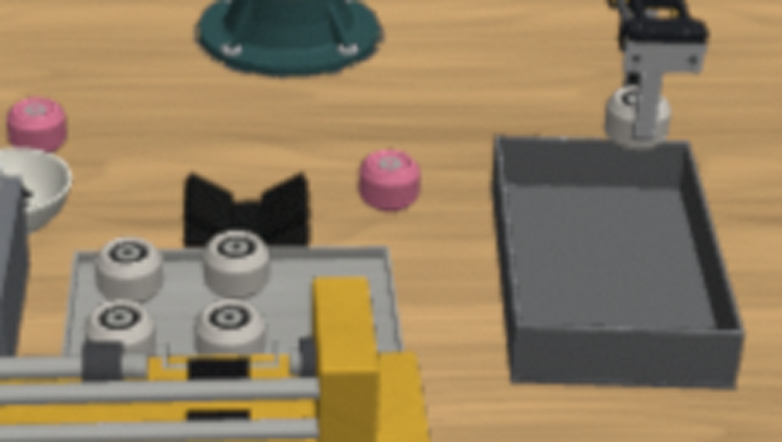

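View pics/ct.png

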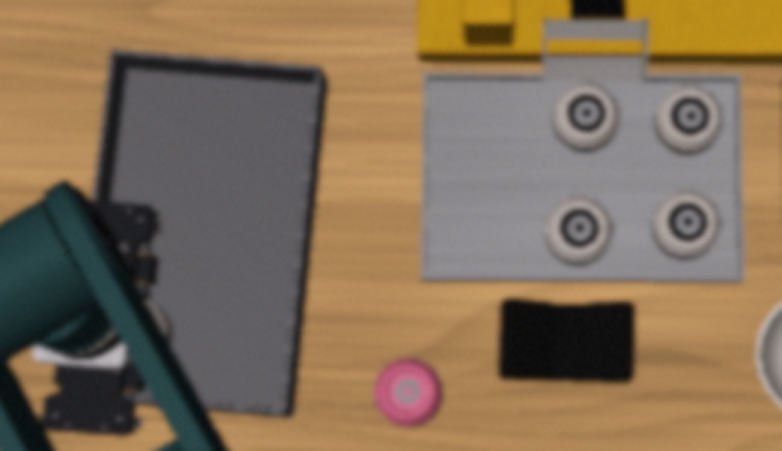

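Call:
{"fn": "servo_tool", "kwargs": {
  "moves": [
    [[0.06,0.32,0.5],[0,0,0],-1],
    [[0,0,0.6],[0,0,0],-1],
    [[0,0,0.6],[0,0,0],-1],
    [[0,0,0.3],[0,0,0],-1],
    [[0,0,0.12],[0,0,0],-1],
    [[0,0,0],[0,0,0],-1]
  ]
}}

```text
t: 28.8
eef_pos: [403.1, 320.2, 46.0]
orientation: [-2.273, -2.168, 0.002]
wrist_force: [1.3, 0.4, -1.4]
gripper_width: 0.637
```

Call:
{"fn": "servo_tool", "kwargs": {
  "moves": [
    [[0,0,0],[0,0,0],0.5],
    [[0,0,0],[0,0,0],0.5],
    [[0,0,0],[0,0,0],0.5],
    [[0,0,-0.4],[0,0,0],0.5],
    [[0,0,-0.8],[0,0,0],0.5],
    [[0,0,-0.9],[0,0,0],0.5]
  ]
}}

```text
t: 29.4
eef_pos: [402.8, 320.0, 130.8]
orientation: [-2.272, -2.169, 0.003]
wrist_force: [0.4, 0.5, 0.8]
gripper_width: 0.751
```

```bash
python3 look.py d; python3 to.py 498.5 -58.7 110
```

```text
t 29.5 pos [406.7 322.5 137.4] x [0.046 0.999 0.007] y [ 0.999 -0.046  0.011] z [ 0.011  0.007 -1.   ] q [ 0.561  0.043  1.591 -0.     1.494  0.608] F [0.7 0.8 0.2] w 70.9
shift mm [-376.7  109.1   25.7] units [-9.418  2.729  0.643] phi deg 87.34
```

View pics/ds.png

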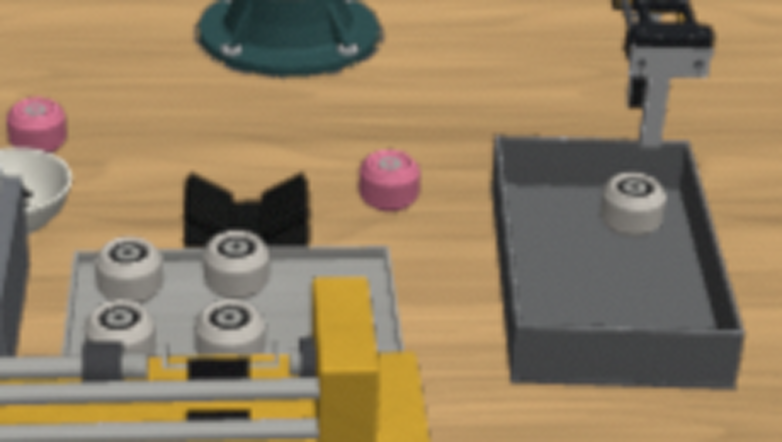

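Call:
{"fn": "servo_tool", "kwargs": {
  "moves": [
    [[-0.94,0.27,0],[0,0,0],1],
    [[-0.94,0.27,0],[0,0,0],1],
    [[-0.94,0.27,0],[0,0,0],1],
    [[-0.94,0.27,0],[0,0,0],1],
    [[-0.94,0.27,0],[0,0,0],1],
    [[-0.94,0.27,0],[0,0,0],1],
    [[-0.94,0.27,0],[0,0,0],1],
    [[-0.94,0.27,0],[0,0,0],1],
    [[-0.94,0.27,0],[0,0,0],1],
    [[-0.94,0.27,0],[0,0,0],1],
    [[0,0,0.05],[0,0,0.142],1],
    [[0,0,0.05],[0,0,0.142],1],
    [[0,0,0.05],[0,0,0.142],1],
    [[0,0,0.05],[0,0,0.142],1],
    [[0,0,0.05],[0,0,0.142],1],
    [[0,0,0.05],[0,0,0.142],1],
    [[0,0,0.05],[0,0,0.142],1],
    [[0,0,0],[0,0,0.142],1],
    [[0,0,0],[0,0,0.142],1],
    [[0,0,0],[0,0,0.142],1]
  ]
}}

```text
t: 31.5
eef_pos: [493.7, -60.2, 116.1]
orientation: [-3.141, -0.049, 0.0]
wrist_force: [-0.3, 0.3, -0.0]
gripper_width: 1.001
```

```bash
python3 look.py e; python3 to.py 498.5 -58.7 37
```

```text
t 31.6 pos [493.7 -60.2 116.2] x [ 0.999  0.038 -0.   ] y [ 0.038 -0.999  0.   ] z [-0. -0. -1.] q [-0.235  0.018  1.66  -0.     1.464  1.298] F [-0.2  0.2  0.5] w 93.8
shift mm [ 4.9 -1.3 79.2] units [ 0.123 -0.033  1.979] phi deg 2.15
```

View pics/es.png

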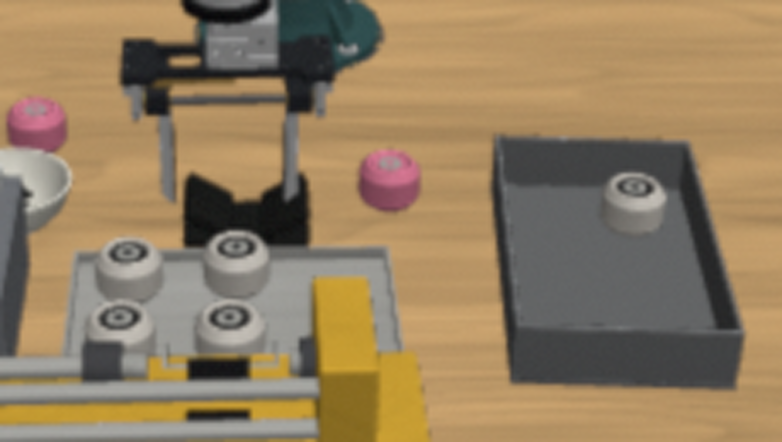

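Call:
{"fn": "servo_tool", "kwargs": {
  "moves": [
    [[0.12,-0.05,0.7],[0,0,0],1],
    [[0,0,0.7],[0,0,0],1],
    [[0,0,0.58],[0,0,0],1],
    [[0,0,0],[0,0,0],-1],
    [[0,0,0],[0,0,0],-1],
    [[0,0,0],[0,0,0],-1],
    [[0,0,0],[0,0,0],-1],
    [[0,0,0],[0,0,0],-1],
    [[0,0,0],[0,0,0],-1],
    [[0,0,0],[0,0,0],-1]
  ]
}}

```text
t: 32.6
eef_pos: [499.7, -57.9, 38.9]
orientation: [-3.141, -0.059, -0.005]
wrist_force: [-0.8, 1.1, 6.7]
gripper_width: 0.63
```

Call:
{"fn": "servo_tool", "kwargs": {
  "moves": [
    [[0,0,-0.6],[0,0,0],-1],
    [[0,0,-0.9],[0,0,0],-1],
    [[0,0,-0.9],[0,0,0],-1],
    [[0,0,0],[0,0,0],-1],
    [[0,0,0],[0,0,0],-1]
  ]
}}

```text
t: 33.1
eef_pos: [498.7, -58.3, 133.4]
orientation: [3.14, 0.059, 0.002]
wrist_force: [0.4, -0.4, -1.4]
gripper_width: 0.632
```

```bash
python3 - <<'E'
import numpy as np
c=np.array([487.5,273]);u=np.array([.9989,-.047]);v=np.array([.047,.9989])
for s in [(-88,42),(5,42),(98,42),(-88,-42),(5,-42),(98,-42)]: print(s,(c+s[0]*u+s[1]*v).round(1))
E
python3 to.py 400 236 130
```

```text
(-88, 42) [401.6 319.1]
(5, 42) [494.5 314.7]
(98, 42) [587.4 310.3]
(-88, -42) [397.6 235.2]
(5, -42) [490.5 230.8]
(98, -42) [583.4 226.4]
t 33.1 pos [498.7 -58.3 133.4] x [0.999 0.037 0.001] y [ 0.037 -0.999  0.001] z [ 0.001 -0.001 -1.   ] q [-2.290e-01  1.600e-02  1.627e+00 -1.000e-03  1.497e+00  1.304e+00] F [ 0.4 -0.4 -1.4] w 59.4
shift mm [ -87.6 -297.8    3.1] units [-2.191 -7.445  0.077] phi deg 2.14
```

Call:
{"fn": "servo_tool", "kwargs": {
  "moves": [
    [[0.255,-0.91,0],[0,0,0],-1],
    [[0.255,-0.91,0],[0,0,0],-1],
    [[0.255,-0.91,0],[0,0,0],-1],
    [[0.255,-0.91,0],[0,0,0],-1],
    [[0.255,-0.91,0],[0,0,0],-1],
    [[0.255,-0.91,0],[0,0,0],-1],
    [[0.255,-0.91,0],[0,0,0],-1],
    [[0.255,-0.91,0],[0,0,0],-1],
    [[0.255,-0.91,0],[0,0,0],-1],
    [[0.255,-0.91,0],[0,0,0],-1],
    [[0,0,0],[0,0,-0.142],-1],
    [[0,0,0],[0,0,-0.142],-1],
    [[0,0,0],[0,0,-0.142],-1],
    [[0,0,0],[0,0,-0.142],-1],
    [[0,0,0],[0,0,-0.142],-1],
    [[0,0,0],[0,0,-0.142],-1],
    [[0,0,0],[0,0,-0.142],-1],
    [[0,0,0],[0,0,-0.142],-1],
    [[0,0,0],[0,0,-0.142],-1],
    [[0,0,0],[0,0,-0.142],-1]
  ]
}}

```text
t: 35.1
eef_pos: [585.4, 308.7, 129.3]
orientation: [-2.264, -2.175, 0.009]
wrist_force: [-0.0, 0.1, -1.5]
gripper_width: 0.635
```

```bash
python3 look.py f; python3 to.py 587 310 42
```

```text
t 35.2 pos [585.5 308.8 129.6] x [ 0.047  0.999 -0.003] y [ 0.999 -0.047 -0.005] z [-0.005 -0.003 -1.   ] q [ 0.4    0.373  1.216 -0.     1.559  0.447] F [ 0.1  0.1 -1.9] w 59.9
shift mm [ 1.6  1.9 87.6] units [0.039 0.047 2.189] phi deg 87.32
```

View pics/fs.png

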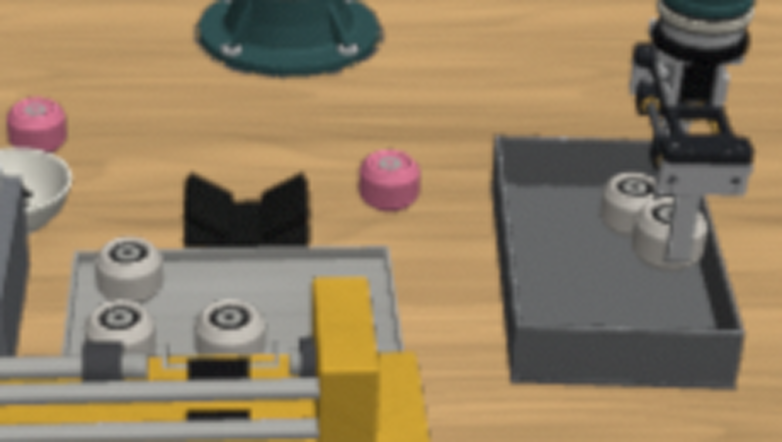

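Call:
{"fn": "servo_tool", "kwargs": {
  "moves": [
    [[0.02,-0.16,0.5],[0,0,0],-1],
    [[0,0,0.6],[0,0,0],-1],
    [[0,0,0.6],[0,0,0],-1],
    [[0,0,0.3],[0,0,0],-1],
    [[0,0,0.16],[0,0,0],-1],
    [[0,0,0],[0,0,0],-1]
  ]
}}

```text
t: 35.8
eef_pos: [579.9, 310.3, 45.4]
orientation: [-2.273, -2.168, 0.004]
wrist_force: [-0.2, -0.7, -1.3]
gripper_width: 0.636
```

Call:
{"fn": "servo_tool", "kwargs": {
  "moves": [
    [[0,0,0],[0,0,0],0.5],
    [[0,0,0],[0,0,0],0.5],
    [[0,0,0],[0,0,0],0.5],
    [[0,0,-0.4],[0,0,0],0.5],
    [[0,0,-0.8],[0,0,0],0.5],
    [[0,0,-0.9],[0,0,0],0.5],
    [[0,0,0],[0,0,0],0.5]
  ]
}}

```text
t: 36.5
eef_pos: [584.2, 312.2, 140.3]
orientation: [2.269, 2.166, 0.022]
wrist_force: [0.7, -0.6, 1.2]
gripper_width: 0.75
```

```bash
python3 look.py g; python3 to.py 504.5 -153.5 110
```

```text
t 36.6 pos [581.6 311.1 134. ] x [0.046 0.999 0.002] y [ 0.999 -0.046  0.005] z [ 0.005  0.002 -1.   ] q [ 0.405  0.357  1.227 -0.     1.552  0.452] F [ 0.1 -0.  -0.1] w 70.3
shift mm [-467.7  -55.6   22.7] units [-11.693  -1.39    0.568] phi deg 87.34
```

View pics/gs.png

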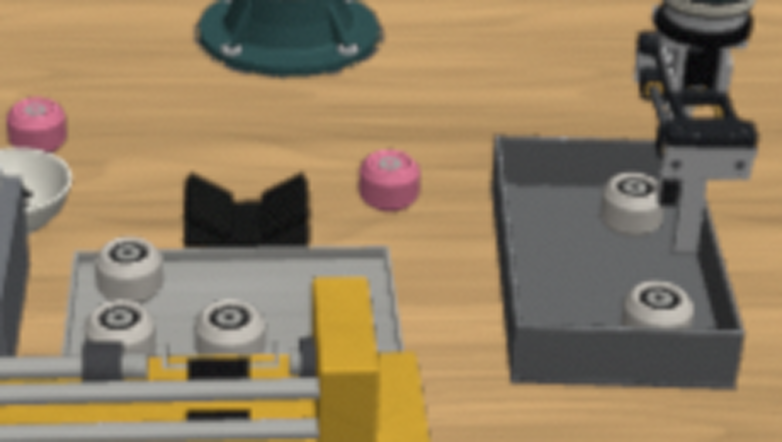

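View pics/gt.png

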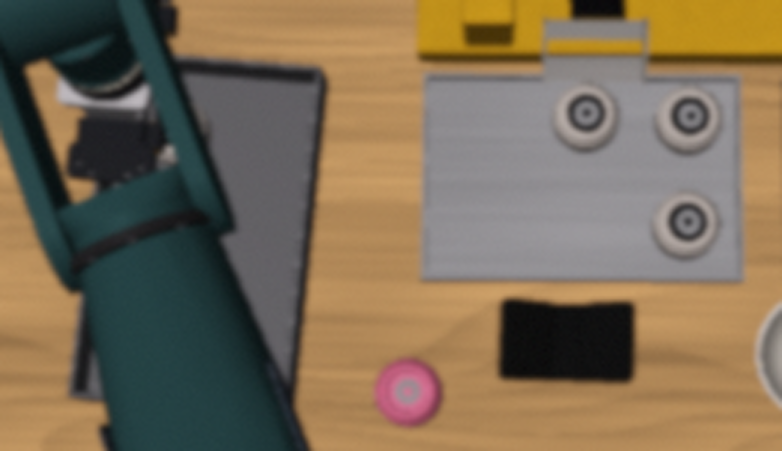

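Call:
{"fn": "servo_tool", "kwargs": {
  "moves": [
    [[-0.97,-0.115,0],[0,0,0],1],
    [[-0.97,-0.115,0],[0,0,0],1],
    [[-0.97,-0.115,0],[0,0,0],1],
    [[-0.97,-0.115,0],[0,0,0],1],
    [[-0.97,-0.115,0],[0,0,0],1],
    [[-0.97,-0.115,0],[0,0,0],1],
    [[-0.97,-0.115,0],[0,0,0],1],
    [[-0.97,-0.115,0],[0,0,0],1],
    [[-0.97,-0.115,0],[0,0,0],1],
    [[-0.97,-0.115,0],[0,0,0],1],
    [[-0.97,-0.115,0],[0,0,0],1],
    [[-0.97,-0.115,0],[0,0,0],1],
    [[0,0,0],[0,0,0.142],1],
    [[0,0,0],[0,0,0.142],1],
    [[0,0,0],[0,0,0.142],1],
    [[0,0,0],[0,0,0.142],1],
    [[0,0,0],[0,0,0.142],1],
    [[0,0,0],[0,0,0.142],1],
    [[0,0,0],[0,0,0.142],1],
    [[0,0,0],[0,0,0.142],1]
  ]
}}

```text
t: 38.6
eef_pos: [502.8, -151.5, 129.3]
orientation: [-3.098, -0.514, 0.004]
wrist_force: [0.6, 0.4, 0.3]
gripper_width: 0.998
```

Call:
{"fn": "servo_tool", "kwargs": {
  "moves": [
    [[0,0,0.2],[0,0,0.142],1],
    [[0,0,0.2],[0,0,0.142],1],
    [[0,0,0],[0,0,0],1]
  ]
}}

```text
t: 38.9
eef_pos: [502.1, -151.2, 112.3]
orientation: [-3.139, -0.059, 0.008]
wrist_force: [0.2, 1.0, -0.1]
gripper_width: 1.003
```

```bash
python3 look.py i; python3 to.py 504.5 -153.5 38
```

```text
t 39.0 pos [ 503.1 -151.6  113.9] x [ 0.999  0.04  -0.002] y [ 0.04  -0.999 -0.001] z [-0.002  0.001 -1.   ] q [-0.401  0.083  1.597 -0.     1.464  1.13 ] F [ 0.2 -0.5 -0.7] w 94.2
shift mm [ 1.5  2.  75.9] units [0.037 0.05  1.898] phi deg 2.32
```

View pics/is.png

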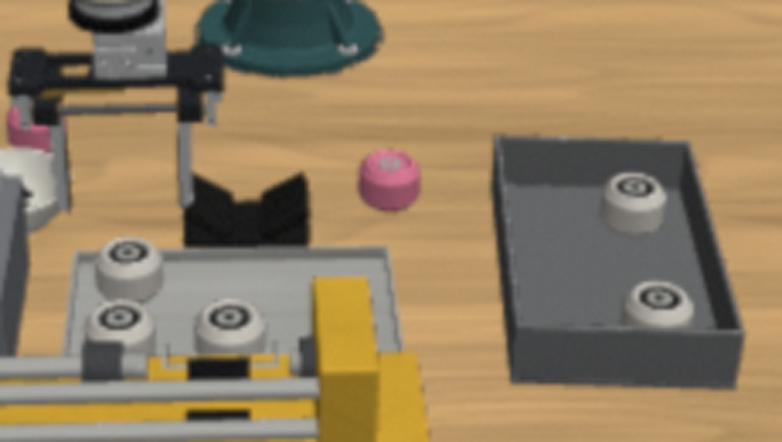

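Call:
{"fn": "servo_tool", "kwargs": {
  "moves": [
    [[0.04,0,0.7],[0,0,0],0.85],
    [[0,0,0.7],[0,0,0],0.85],
    [[0,0,0.49],[0,0,0],0.85],
    [[0,0,0],[0,0,0],-1],
    [[0,0,0],[0,0,0],-1],
    [[0,0,0],[0,0,0],-1],
    [[0,0,0],[0,0,0],-1],
    [[0,0,0],[0,0,0],-1],
    [[0,0,0],[0,0,0],-1],
    [[0,0,0],[0,0,0],-1]
  ]
}}

```text
t: 40.0
eef_pos: [506.6, -152.2, 41.1]
orientation: [3.14, 0.059, 0.005]
wrist_force: [-0.6, 0.3, 5.1]
gripper_width: 0.633
```

Call:
{"fn": "servo_tool", "kwargs": {
  "moves": [
    [[0,0,-0.6],[0,0,0],-1],
    [[0,0,-0.9],[0,0,0],-1],
    [[0,0,-0.9],[0,0,0],-1],
    [[0,0,0],[0,0,0],-1],
    [[0,0,0],[0,0,0],-1]
  ]
}}

```text
t: 40.5
eef_pos: [505.5, -152.0, 135.5]
orientation: [3.14, 0.059, 0.002]
wrist_force: [0.3, 0.1, -1.8]
gripper_width: 0.632
```

```bash
python3 to.py 398.5 235.2 135
```

```text
t 40.5 pos [ 505.5 -152.   135.5] x [0.999 0.037 0.001] y [ 0.037 -0.999  0.001] z [ 0.001 -0.001 -1.   ] q [-0.399  0.072  1.564 -0.     1.504  1.134] F [ 0.3  0.1 -1.8] w 59.4
shift mm [-9.250e+01 -3.909e+02  1.000e-01] units [-2.311e+00 -9.774e+00  2.000e-03] phi deg 2.15
```

Call:
{"fn": "servo_tool", "kwargs": {
  "moves": [
    [[-0.23,-0.977,0],[0,0,0],-1],
    [[-0.23,-0.977,0],[0,0,0],-1],
    [[-0.23,-0.977,0],[0,0,0],-1],
    [[-0.23,-0.977,0],[0,0,0],-1],
    [[-0.23,-0.977,0],[0,0,0],-1],
    [[-0.23,-0.977,0],[0,0,0],-1],
    [[-0.23,-0.977,0],[0,0,0],-1],
    [[-0.23,-0.977,0],[0,0,0],-1],
    [[-0.23,-0.977,0],[0,0,0],-1],
    [[-0.23,-0.977,0],[0,0,0],-1],
    [[0,0,0],[0,0,-0.142],-1],
    [[0,0,0],[0,0,-0.142],-1],
    [[0,0,0],[0,0,-0.142],-1],
    [[0,0,0],[0,0,-0.142],-1],
    [[0,0,0],[0,0,-0.142],-1],
    [[0,0,0],[0,0,-0.142],-1],
    [[0,0,0],[0,0,-0.142],-1],
    [[0,0,0],[0,0,-0.142],-1],
    [[0,0,0],[0,0,-0.142],-1],
    [[0,0,0],[0,0,-0.142],-1]
  ]
}}

```text
t: 42.5
eef_pos: [397.3, 234.5, 132.2]
orientation: [-2.264, -2.175, 0.008]
wrist_force: [0.6, 0.6, -0.9]
gripper_width: 0.633
```

```bash
python3 look.py j; python3 to.py 398.5 235.2 42
```

```text
t 42.6 pos [397.4 234.5 132.4] x [ 0.047  0.999 -0.003] y [ 0.999 -0.047 -0.005] z [-0.005 -0.002 -1.   ] q [ 0.41  -0.07   1.713 -0.     1.504  0.457] F [ 0.1 -0.1 -1. ] w 59.4
shift mm [ 1.   1.5 90.4] units [0.025 0.038 2.26 ] phi deg 87.32
```

View pics/js.png

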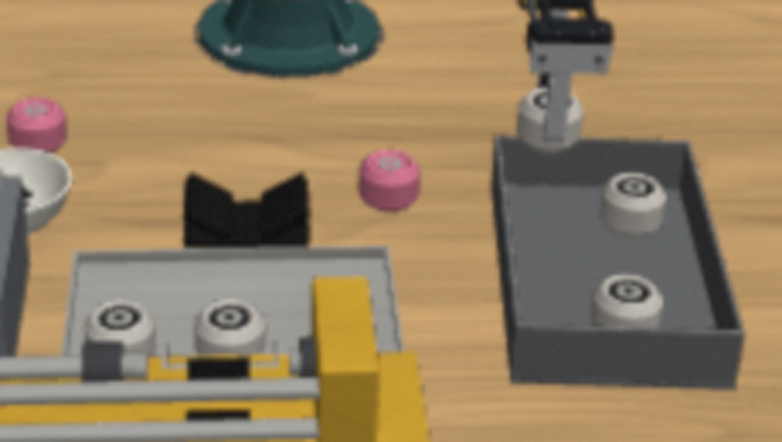

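Call:
{"fn": "servo_tool", "kwargs": {
  "moves": [
    [[0.02,0.1,0.5],[0,0,0],-1],
    [[0,0,0.6],[0,0,0],-1],
    [[0,0,0.6],[0,0,0],-1],
    [[0,0,0.35],[0,0,0],-1],
    [[0,0,0.18],[0,0,0],-1],
    [[0,0,0],[0,0,0],-1]
  ]
}}

```text
t: 43.2
eef_pos: [401.7, 235.2, 44.2]
orientation: [-2.273, -2.167, 0.006]
wrist_force: [0.2, -0.7, -1.1]
gripper_width: 0.634
```

Call:
{"fn": "servo_tool", "kwargs": {
  "moves": [
    [[0,0,0],[0,0,0],0.5],
    [[0,0,0],[0,0,0],0.5],
    [[0,0,0],[0,0,0],0.5],
    [[0,0,-0.4],[0,0,0],0.5],
    [[0,0,-0.8],[0,0,0],0.5],
    [[0,0,-0.9],[0,0,0],0.5],
    [[0,0,0],[0,0,0],0.5]
  ]
}}

```text
t: 43.9
eef_pos: [406.4, 237.4, 136.6]
orientation: [2.269, 2.166, 0.019]
wrist_force: [-0.2, 1.2, -0.0]
gripper_width: 0.752
```

```bash
python3 look.py k; python3 to.py 602 -61 112
```

```text
t 44.0 pos [403.7 236.2 131.6] x [0.047 0.999 0.001] y [ 0.999 -0.047  0.003] z [ 0.003  0.001 -1.   ] q [ 0.408 -0.062  1.707 -0.     1.493  0.455] F [-0.1  1.   0.1] w 70.4
shift mm [-287.7  211.8   19.8] units [-7.192  5.296  0.495] phi deg 87.33
```

View pics/ks.png

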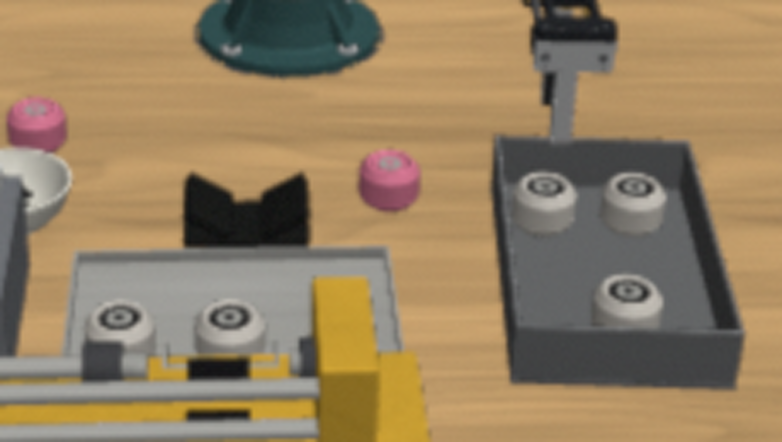

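View pics/kt.png

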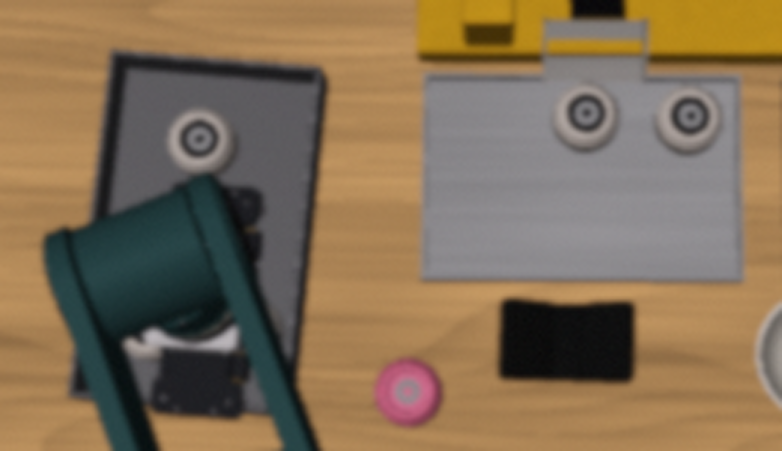

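Call:
{"fn": "servo_tool", "kwargs": {
  "moves": [
    [[0,0,0],[0,0,0.142],0.9],
    [[0,0,0],[0,0,0.142],0.9],
    [[0,0,0],[0,0,0.142],0.9],
    [[0,0,0],[0,0,0.142],0.9],
    [[0,0,0],[0,0,0.142],0.9],
    [[0,0,0],[0,0,0.142],0.9],
    [[0,0,0],[0,0,0.142],0.9],
    [[0,0,0],[0,0,0.142],0.9],
    [[0,0,0],[0,0,0.142],0.9],
    [[0,0,0],[0,0,0.142],0.9]
  ]
}}

```text
t: 45.0
eef_pos: [401.8, 235.4, 128.1]
orientation: [3.14, 0.049, -0.005]
wrist_force: [-0.0, -0.2, 0.8]
gripper_width: 0.946
```

```bash
python3 to.py 602 -61 115; python3 - <<'E'
from h import *
print(onplane("top",(150+199/3.008,170+138/3.007),49)+[3,-4,0])
E
```

```text
t 45.0 pos [401.8 235.4 128.1] x [ 1.     0.031 -0.003] y [ 0.031 -1.     0.001] z [-0.003 -0.001 -1.   ] q [ 0.408 -0.059  1.711 -0.     1.493  1.948] F [-0.  -0.2  0.8] w 88.9
shift mm [190.9 302.4  12.9] units [4.773 7.561 0.323] phi deg 1.78
[572.03876918 280.70692297  49.        ]
```

Call:
{"fn": "servo_tool", "kwargs": {
  "moves": [
    [[0.595,0.945,0],[0,0,0],0.9],
    [[0.595,0.945,0],[0,0,0],0.9],
    [[0.595,0.945,0],[0,0,0],0.9],
    [[0.595,0.945,0],[0,0,0],0.9],
    [[0.595,0.945,0],[0,0,0],0.9],
    [[0.595,0.945,0],[0,0,0],0.9],
    [[0.595,0.945,0],[0,0,0],0.9],
    [[0.595,0.945,0.3],[0,0,0],0.9],
    [[0,0,0],[0,0,0],0.9],
    [[0,0,0],[0,0,0],0.9]
  ]
}}

```text
t: 46.0
eef_pos: [603.2, -59.6, 115.2]
orientation: [-3.14, -0.056, 0.008]
wrist_force: [-0.9, 0.7, -0.8]
gripper_width: 0.95
```

```bash
python3 look.py l; python3 to.py 602 -61 38
```

```text
t 46.1 pos [603.5 -58.2 117.2] x [ 0.999  0.038 -0.002] y [ 0.038 -0.999 -0.001] z [-0.002  0.001 -1.   ] q [-0.19   0.256  1.391  0.     1.497  1.343] F [-0.3  0.3 -0.7] w 88.9
shift mm [-1.4  2.8 79.2] units [-0.036  0.071  1.98 ] phi deg 2.18
```

View pics/ls.png

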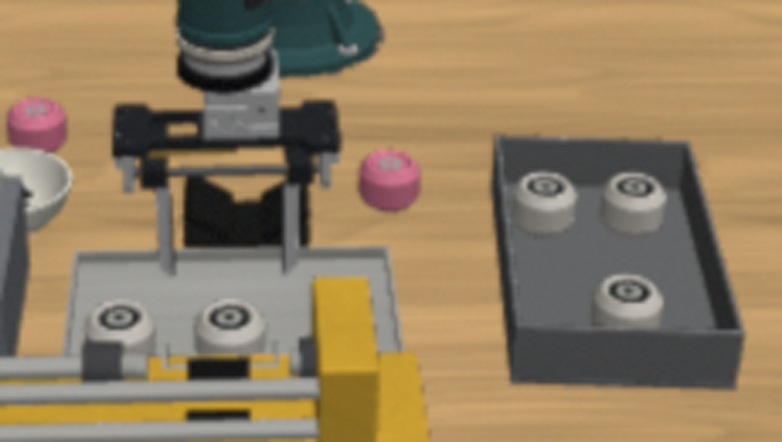

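View pics/lt.png

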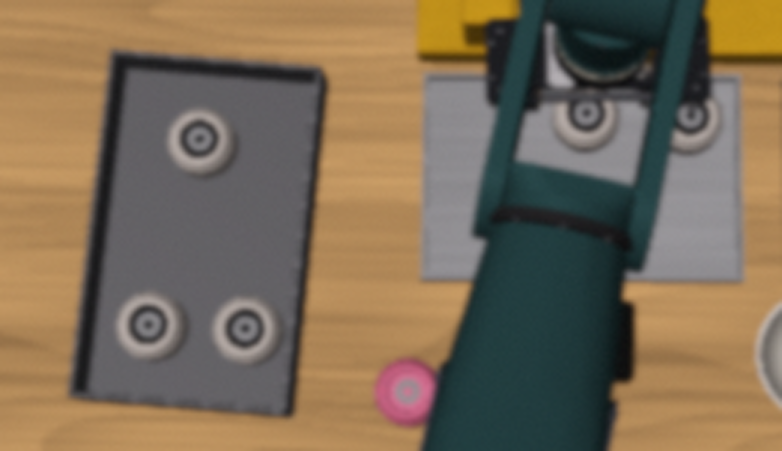

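Call:
{"fn": "servo_tool", "kwargs": {
  "moves": [
    [[-0.04,0.02,0.7],[0,0,0],0.9],
    [[0,0,0.7],[0,0,0],0.9],
    [[0,0,0.58],[0,0,0],0.9],
    [[0,0,0],[0,0,0],-1],
    [[0,0,0],[0,0,0],-1],
    [[0,0,0],[0,0,0],-1],
    [[0,0,0],[0,0,0],-1],
    [[0,0,0],[0,0,0],-1],
    [[0,0,0],[0,0,0],-1],
    [[0,0,0],[0,0,0],-1]
  ]
}}

```text
t: 47.1
eef_pos: [604.2, -60.0, 41.1]
orientation: [3.141, 0.059, 0.006]
wrist_force: [-0.5, 2.3, 6.7]
gripper_width: 0.636
```

Call:
{"fn": "servo_tool", "kwargs": {
  "moves": [
    [[0,0,-0.6],[0,0,0],-1],
    [[0,0,-0.9],[0,0,0],-1],
    [[0,0,-0.9],[0,0,0],-1],
    [[0,0,0],[0,0,0],-1],
    [[0,0,0],[0,0,0],-1]
  ]
}}

```text
t: 47.6
eef_pos: [603.2, -60.3, 135.3]
orientation: [3.14, 0.058, 0.002]
wrist_force: [-0.2, -0.1, -1.9]
gripper_width: 0.634
```

```bash
python3 to.py 492 314.7 135
```

```text
t 47.6 pos [603.2 -60.3 135.3] x [0.999 0.037 0.001] y [ 0.037 -0.999  0.001] z [ 0.001 -0.001 -1.   ] q [-0.193  0.243  1.37  -0.     1.528  1.341] F [-0.2 -0.1 -1.9] w 59.6
shift mm [ -97.2 -378.9   -0. ] units [-2.429e+00 -9.473e+00 -1.000e-03] phi deg 2.13
```

Call:
{"fn": "servo_tool", "kwargs": {
  "moves": [
    [[-0.243,-0.947,0],[0,0,0],-1],
    [[-0.243,-0.947,0],[0,0,0],-1],
    [[-0.243,-0.947,0],[0,0,0],-1],
    [[-0.243,-0.947,0],[0,0,0],-1],
    [[-0.243,-0.947,0],[0,0,0],-1],
    [[-0.243,-0.947,0],[0,0,0],-1],
    [[-0.243,-0.947,0],[0,0,0],-1],
    [[-0.243,-0.947,0],[0,0,0],-1],
    [[-0.243,-0.947,0],[0,0,0],-1],
    [[-0.243,-0.947,0],[0,0,0],-1],
    [[0,0,0],[0,0,-0.142],-1],
    [[0,0,0],[0,0,-0.142],-1],
    [[0,0,0],[0,0,-0.142],-1],
    [[0,0,0],[0,0,-0.142],-1],
    [[0,0,0],[0,0,-0.142],-1],
    [[0,0,0],[0,0,-0.142],-1],
    [[0,0,0],[0,0,-0.142],-1],
    [[0,0,0],[0,0,-0.142],-1],
    [[0,0,0],[0,0,-0.142],-1],
    [[0,0,0],[0,0,-0.142],-1]
  ]
}}

```text
t: 49.6
eef_pos: [490.1, 313.9, 131.3]
orientation: [-2.265, -2.175, 0.009]
wrist_force: [-0.7, 0.3, -1.1]
gripper_width: 0.634
```

```bash
python3 look.py m; python3 to.py 492 314.7 42
```

```text
t 49.7 pos [490.2 314.  131.6] x [ 0.047  0.999 -0.003] y [ 0.999 -0.047 -0.005] z [-0.005 -0.003 -1.   ] q [ 0.472  0.198  1.431 -0.     1.518  0.519] F [ 0.6 -1.  -1.2] w 59.2
shift mm [ 1.1  2.2 89.6] units [0.027 0.055 2.24 ] phi deg 87.32
```

View pics/ms.png

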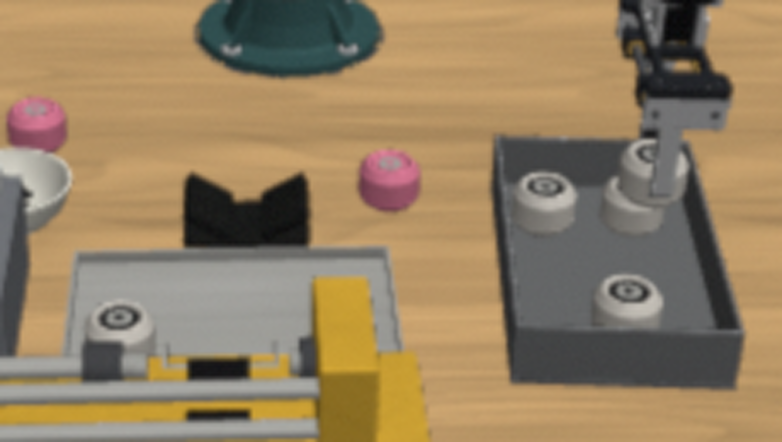

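Call:
{"fn": "servo_tool", "kwargs": {
  "moves": [
    [[0.03,0.05,0.5],[0,0,0],-1],
    [[0,0,0.6],[0,0,0],-1],
    [[0,0,0.6],[0,0,0],-1],
    [[0,0,0.35],[0,0,0],-1],
    [[0,0,0.17],[0,0,0],-1],
    [[0,0,0],[0,0,0],-1]
  ]
}}

```text
t: 50.3
eef_pos: [492.9, 315.4, 44.5]
orientation: [-2.273, -2.168, 0.004]
wrist_force: [0.3, -0.1, -0.8]
gripper_width: 0.631
```

Call:
{"fn": "servo_tool", "kwargs": {
  "moves": [
    [[0,0,0],[0,0,0],0.5],
    [[0,0,0],[0,0,0],0.5],
    [[0,0,0],[0,0,0],0.5],
    [[0,0,-0.4],[0,0,0],0.5],
    [[0,0,-0.8],[0,0,0],0.5],
    [[0,0,-0.9],[0,0,0],0.5],
    [[0,0,0],[0,0,0.142],0.9],
    [[0,0,0],[0,0,0.142],0.9],
    [[0,0,0],[0,0,0.142],0.9],
    [[0,0,0],[0,0,0.142],0.9],
    [[0,0,0],[0,0,0.142],0.9],
    [[0,0,0],[0,0,0.142],0.9],
    [[0,0,0],[0,0,0.142],0.9],
    [[0,0,0],[0,0,0.142],0.9],
    [[0,0,0],[0,0,0.142],0.9],
    [[0,0,0],[0,0,0.142],0.9]
  ]
}}

```text
t: 51.9
eef_pos: [494.0, 316.1, 131.1]
orientation: [-3.14, -0.049, -0.003]
wrist_force: [0.1, 0.8, 0.2]
gripper_width: 0.948
```

```bash
python3 look.py n; python3 to.py 602 -154 117
```

```text
t 52.0 pos [494.  316.1 131. ] x [0.999 0.038 0.002] y [ 0.038 -0.999 -0.001] z [ 0.002  0.001 -1.   ] q [ 0.473  0.202  1.427 -0.     1.51   2.006] F [ 0.   0.3 -0.1] w 89.5
shift mm [ 90.3 473.8  13.8] units [ 2.256 11.846  0.346] phi deg 2.15
```

View pics/ns.png

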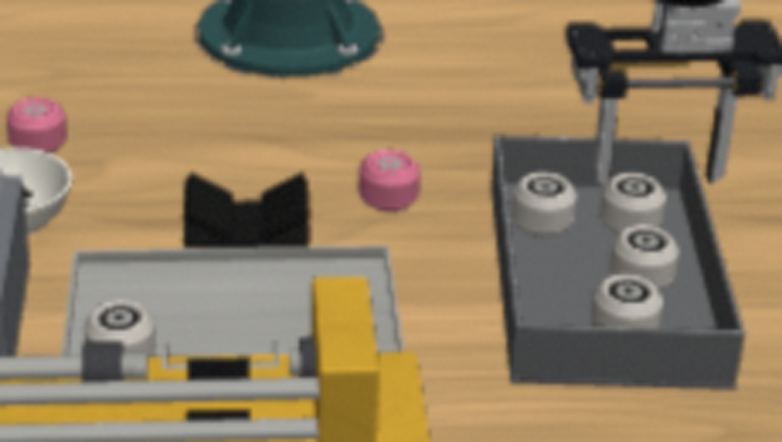

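Call:
{"fn": "servo_tool", "kwargs": {
  "moves": [
    [[0.19,0.985,0],[0,0,0],0.9],
    [[0.19,0.985,0],[0,0,0],0.9],
    [[0.19,0.985,0],[0,0,0],0.9],
    [[0.19,0.985,0],[0,0,0],0.9],
    [[0.19,0.985,0],[0,0,0],0.9],
    [[0.19,0.985,0],[0,0,0],0.9],
    [[0.19,0.985,0],[0,0,0],0.9],
    [[0.19,0.985,0],[0,0,0],0.9],
    [[0.19,0.985,0],[0,0,0],0.9],
    [[0.19,0.985,0],[0,0,0],0.9],
    [[0.19,0.985,0],[0,0,0],0.9],
    [[0.19,0.985,0.3],[0,0,0],0.9],
    [[0,0,0],[0,0,0],0.9],
    [[0,0,0],[0,0,0],0.9]
  ]
}}

```text
t: 53.4
eef_pos: [602.3, -153.7, 117.8]
orientation: [-3.14, -0.059, 0.001]
wrist_force: [-0.5, 0.2, -0.1]
gripper_width: 0.951
```

```bash
python3 look.py o; python3 to.py 602 -153.5 38
```

```text
t 53.5 pos [ 602.6 -152.2  118.6] x [0.999 0.04  0.001] y [ 0.04  -0.999 -0.   ] z [ 0.001  0.    -1.   ] q [-3.390e-01  2.860e-01  1.350e+00  1.000e-03  1.505e+00  1.192e+00] F [0.4 0.8 0.2] w 89.1
shift mm [-0.7  1.3 80.6] units [-0.017  0.033  2.016] phi deg 2.27
```

View pics/os.png

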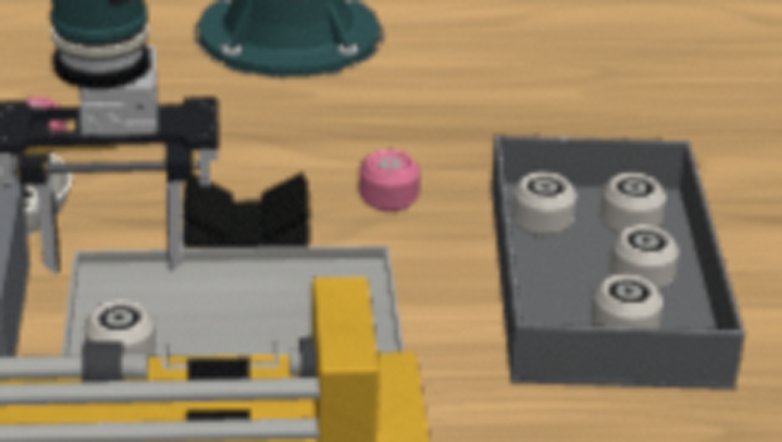

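View pics/ot.png

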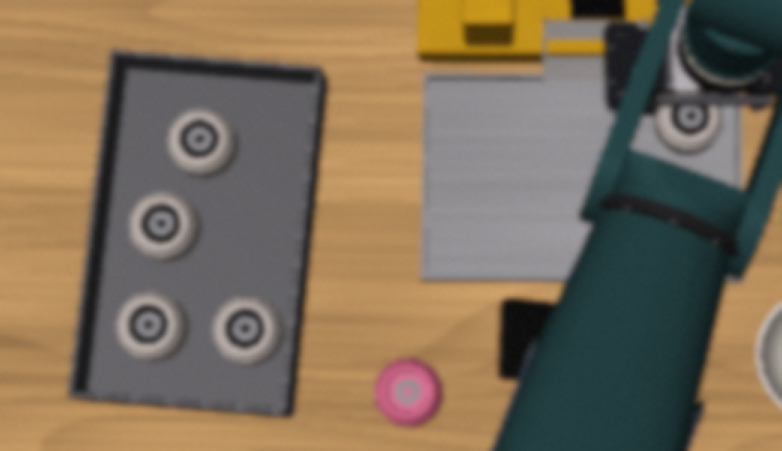

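Call:
{"fn": "servo_tool", "kwargs": {
  "moves": [
    [[-0.02,-0.02,0.7],[0,0,0],0.85],
    [[0,0,0.7],[0,0,0],0.85],
    [[0,0,0.6],[0,0,0],0.85],
    [[0,0,0],[0,0,0],-1],
    [[0,0,0],[0,0,0],-1],
    [[0,0,0],[0,0,0],-1],
    [[0,0,0],[0,0,0],-1],
    [[0,0,0],[0,0,0],-1],
    [[0,0,0],[0,0,0],-1],
    [[0,0,0],[0,0,0],-1]
  ]
}}

```text
t: 54.5
eef_pos: [603.1, -152.5, 40.6]
orientation: [3.14, 0.059, 0.006]
wrist_force: [-1.4, 1.8, 6.4]
gripper_width: 0.634
```

Call:
{"fn": "servo_tool", "kwargs": {
  "moves": [
    [[0,0,-0.6],[0,0,0],-1],
    [[0,0,-0.9],[0,0,0],-1],
    [[0,0,-0.9],[0,0,0],-1],
    [[0,0,0],[0,0,0],-1],
    [[0,0,0],[0,0,0],-1]
  ]
}}

```text
t: 55.0
eef_pos: [601.9, -152.7, 134.7]
orientation: [3.14, 0.058, 0.002]
wrist_force: [-1.0, -0.1, -1.4]
gripper_width: 0.632
```

```bash
python3 to.py 490 229 135
```

```text
t 55.0 pos [ 601.9 -152.7  134.7] x [0.999 0.037 0.002] y [ 0.037 -0.999  0.001] z [ 0.002 -0.001 -1.   ] q [-0.34   0.275  1.331 -0.     1.534  1.194] F [-1.  -0.1 -1.4] w 59.4
shift mm [ -97.6 -385.6   -0.8] units [-2.441 -9.639 -0.019] phi deg 2.13
```

Call:
{"fn": "servo_tool", "kwargs": {
  "moves": [
    [[-0.244,-0.964,0],[0,0,0],-1],
    [[-0.244,-0.964,0],[0,0,0],-1],
    [[-0.244,-0.964,0],[0,0,0],-1],
    [[-0.244,-0.964,0],[0,0,0],-1],
    [[-0.244,-0.964,0],[0,0,0],-1],
    [[-0.244,-0.964,0],[0,0,0],-1],
    [[-0.244,-0.964,0],[0,0,0],-1],
    [[-0.244,-0.964,0],[0,0,0],-1],
    [[-0.244,-0.964,0],[0,0,0],-1],
    [[-0.244,-0.964,0],[0,0,0],-1],
    [[0,0,0],[0,0,-0.142],-1],
    [[0,0,0],[0,0,-0.142],-1],
    [[0,0,0],[0,0,-0.142],-1],
    [[0,0,0],[0,0,-0.142],-1],
    [[0,0,0],[0,0,-0.142],-1],
    [[0,0,0],[0,0,-0.142],-1],
    [[0,0,0],[0,0,-0.142],-1],
    [[0,0,0],[0,0,-0.142],-1],
    [[0,0,0],[0,0,-0.142],-1],
    [[0,0,0],[0,0,-0.142],-1]
  ]
}}

```text
t: 57.0
eef_pos: [488.1, 228.6, 130.8]
orientation: [-2.264, -2.175, 0.008]
wrist_force: [-0.4, -0.2, -1.0]
gripper_width: 0.635
```

```bash
python3 look.py p; python3 to.py 490 229 42
```

```text
t 57.1 pos [488.2 228.7 131.1] x [ 0.047  0.999 -0.002] y [ 0.999 -0.047 -0.005] z [-0.005 -0.002 -1.   ] q [ 0.333  0.104  1.539 -0.     1.504  0.38 ] F [-0.2 -0.8 -1.4] w 59.4
shift mm [ 0.6  2.2 89.1] units [0.016 0.055 2.227] phi deg 87.32
```

View pics/ps.png

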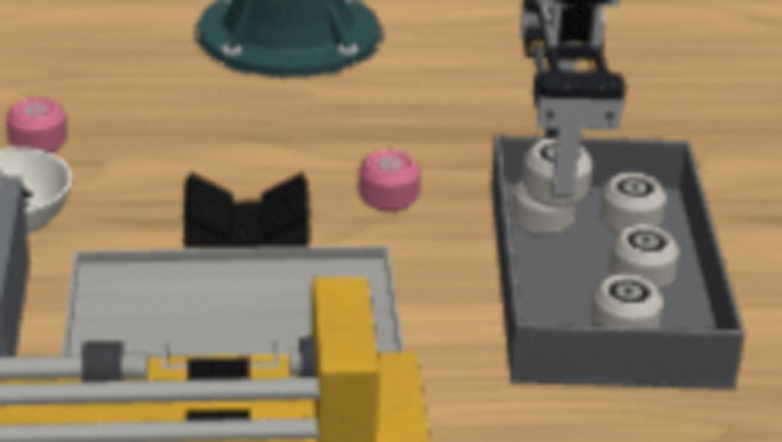

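The tray is empty and the last wheel is above its slot. Next I place it, lift and retreat.

Call:
{"fn": "servo_tool", "kwargs": {
  "moves": [
    [[0,0.05,0.5],[0,0,0],-1],
    [[0,0,0.6],[0,0,0],-1],
    [[0,0,0.6],[0,0,0],-1],
    [[0,0,0.35],[0,0,0],-1],
    [[0,0,0.17],[0,0,0],-1],
    [[0,0,0],[0,0,0],-1]
  ]
}}

```text
t: 57.7
eef_pos: [490.8, 228.9, 43.9]
orientation: [-2.273, -2.167, 0.004]
wrist_force: [0.3, 0.1, -1.6]
gripper_width: 0.63
```

Call:
{"fn": "servo_tool", "kwargs": {
  "moves": [
    [[0,0,0],[0,0,0],0.5],
    [[0,0,0],[0,0,0],0.5],
    [[0,0,0],[0,0,0],0.5],
    [[0,0,-0.4],[0,0,0],0.5],
    [[0,0,-0.8],[0,0,0],0.5],
    [[0,0,-0.9],[0,0,0],0.5],
    [[0,0,-0.9],[0,0,0],0.5],
    [[0,0,-0.9],[0,0,0],0.5],
    [[0,-0.9,0],[0,0,0],0.5],
    [[0,-0.9,0],[0,0,0],0.5],
    [[0,-0.9,0],[0,0,0],0.5],
    [[0,-0.9,0],[0,0,0],0.5],
    [[0,0,0],[0,0,0],0.5],
    [[0,0,0],[0,0,0],0.5]
  ]
}}

```text
t: 59.1
eef_pos: [348.0, 236.1, 202.3]
orientation: [2.271, 2.169, 0.005]
wrist_force: [-0.6, 0.6, 0.3]
gripper_width: 0.749
```

```bash
python3 - <<'E'
from h import *
st()
s=imaging.read_camera("scene")[:,:,::-1];t=imaging.read_camera("top")[:,:,::-1]
cv2.imwrite("pics/zs.png",s);cv2.imwrite("pics/zt.png",cv2.resize(t[90:330],None,fx=1.25,fy=1.25,interpolation=cv2.INTER_CUBIC))
b=cv2.imread("pics/scene0.png")
cv2.imwrite("pics/zc.png",np.vstack([cv2.resize(s[190:320,140:480],None,fx=2.3,fy=2.3,interpolation=cv2.INTER_CUBIC)]))
E
```

```text
t 59.1 pos [348.  236.1 202.3] x [0.046 0.999 0.001] y [ 0.999 -0.046  0.003] z [ 0.003  0.001 -1.   ] q [ 0.462 -0.204  1.69  -0.     1.652  0.507] F [-0.6  0.6  0.3] w 70.4
```

View pics/zt.png

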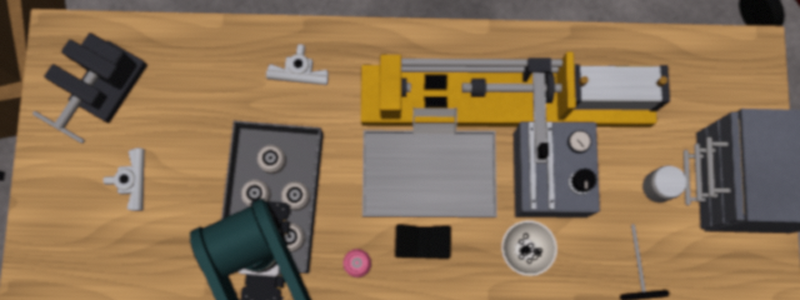

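View pics/zc.png

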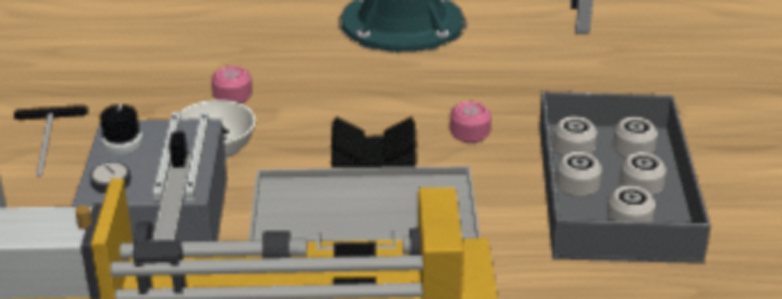

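The scene crop shows five wheels in one layer in the tote, an empty tray, the lock in and the bystanders where they were.

```bash
python3 -c "
from plant import robot
print(robot.finish_job())"
```

```text
the job is handed in; nothing more can be done
None
```

I did all three parts in the order asked and handed the job in at about 59 s. No verdict was reported.

- **Regulator:** I wound it anticlockwise until it would not turn further. I then gripped it again and turned: the torque stayed at about 0.64 N m (about 0.05 while it was turning freely) and the pads slipped, so it is at its stop. The cap's mark has not moved since.
- **Ram lock:** It is fully in.
    - **First try:** It stopped sooner than I expected and my fingers slipped off it. Pushing from behind then read up to 95 N, below the 120 N limit.
    - **Check:** To be sure that was the end stop, I drew it right out and measured about 71 mm of travel against the stated 70 mm. I then slid it back in until it pressed on the stop, before touching any wheel. If the first push already counted as locked, the lock was briefly out again during this check.
- **Wheels:** Five were present. All five now lie flat in the tote in a single layer, and the tray is empty.
    - **Knocked wheel:** One wheel already in the tote was knocked about 3 cm sideways while the robot was away. It stayed well inside the tote, so I left it and placed the last two around it.

The last pictures show the tote level, the bystander objects where they started, the two pink look-alikes untouched, and the robot clear of everything. My image-based positions were off by about 3–5 mm compared with contact, and I corrected for that.

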